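Fetch the amber bottle from behind the tall ones

ROBOT

A 6-joint arm with a two-finger parallel gripper is mounted at the origin on a cart in front of the work surface, level with it; the furniture and walls round the work are solid. World frame = base frame: x ahead of the robot, y to its left, z up, the work surface at z = 0. Lengths are in m, angles in rad, forces in N, time in s.
With the tool pointing down it reaches from about 0.4 to 0.825 m from the base axis. Payload 7 kg.
Tool frame: the origin (TCP) lies midway between the tips of the shut fingers; the grasp point (between the pads) lies 19 mm behind it; z points along the fingers, x is the direction in which the jaws open and shut, and the axes are right-handed (so a half turn about z gives the same grasp; the last joint's range is limited). The gripper opens to 88 mm and grips with 3 to 60 N. Pads are 19 mm wide; open, the fingers measure 130 mm over their backs; the gripper's body (78 mm by 193 mm) begins 47 mm behind the grasp point.
Start: joints at [-0.832, 0.359, 0.012, 0, -1.224, -0.288], TCP at [0.294, -0.608, 0.227] pointing down, gripper open.
Joint ranges: [-3.07, 3.07], [-1.43, 2.12], [-1.02, 1.25], [-3.03, 1.67], [-3.05, -0], [-3.03, 3.03]. Speed limits (rad/s): [2.39, 2.39, 3.01, 3.14, 3.14, 3.14].

INTERFACE

Orientations are given as a 3x3 rotation matrix whose columns are the frame's x, y, z axes.
In Python, from station import * gives the robot as it stands.
- The arm moves only by the tool drive_tool, never from a script. Its argument "plan" is a list of rows, each an object with "travel": the shift along the tool's x, y, z in m, a list of three; "dr": the turn, a rotation vector about the tool's x, y, z in rad, a list of three; "hand": the closure, from -1 (fully open) to 1 (shut). A call has 1 to 20 rows; each row is the pose to reach, as a shift and turn from the pose commanded when the call began, along the tool's axes at that moment; what a row does not reach only later rows make up. A row lasts 1/8 s, in which the tool goes at most 62.5 mm and 10.7 degrees, less where a joint would pass 70% of its speed; a pose out of reach is approached as far as the arm can. A call with a gripper value outside its range is refused whole. The fingers move at their own pace and stop on an object; "squeeze" is the grip in N (left out, the last holds). Time passes only in rows, so rows that repeat a pose let the fingers close. It gives the time, the measured TCP pose, the force and the opening at its end, in the units of the state.
- read_state(): the state, without advancing time (a new reading comes with each control period).
- camera(name): name is "side" or "top"; returns a dict with "img" (480x640x3 uint8, red, green, blue), "vertical_fov" (degrees; the focal length in pixels is half the picture's height over the tangent of half this angle, whatever the lens; pixels are square), "cx", "cy" (the principal point, pixels), "R" (3x3) and "t" (3): a world point X has camera coordinates R X + t. Camera axes: x right, y down, z forward; pixel columns grow to the right and rows downward; lengths in m; the calibration is good to about 2 mm. A picture is of the moment at which its call begins. There is no depth.
- finish_job(): hands the job in, once; it reports no verdict.
The state is a dict: "t": time; "q": joint angles; "joint_vel": joint speeds; "joint_torque": joint torques, N m; "tcp_pos": TCP position; "tool_rot": TCP orientation; "ft_force": force on the tool from outside, world axes, zero at the start; "torque": the same for the moment, N m; "finger_gap": finger opening in m.
Only numpy, scipy, OpenCV 4.12 (cv2) and the standard library are available. Lean on these libraries where they do the work, as an engineer would, in place of code of your own. Each camera call takes 0.05 s, during which the arm holds its last target.

TASK

The small amber bottle at the back of the wooden bottle tray is wanted in the white spill dish. First clear the two tall bottles that stand in front of it into the blue side tray, then stand the amber bottle in the middle of the white dish, and only then put each tall bottle back on the very mark where it stood at the start. Keep every bottle upright and leave the cork, the brass weight, the flask and the beaker where they are.

Things in the scene. Friction and masses are not known exactly. Their poses are not given: they have to be found in the camera images.
- bottle_tray: Wooden tray fixed on the counter, 150 (x) x 190 (y) mm; floor 8 mm up, rim 6 mm wide, 18 mm high. Origin: centre of the underside; +x to the back, z up. Flat dark round marks, 66 mm across: front ones at x = -30, y = +50 and -50 mm, rear one at x = +28, y = 0 (tray frame). A tall bottle stands on each front mark (which on which varies), the amber bottle on the rear one.
- side_tray: Empty blue plastic tray fixed on the counter, 200 (x) x 110 (y) mm; floor 4 mm above the counter, rim 5 mm wide and 12 mm high. Origin: centre of the underside; z up. Both tall bottles fit in it side by side along its x, for example with their axes at x = +50 and -50 mm, y = 0.
- dish: Round white ceramic spill dish fixed on the counter, 100 mm across, 9 mm high, wall 3 mm; inner floor flat, 4 mm above the counter. Origin: centre of the underside.
- white_bottle: Tall bottle, white, square, with a black screw cap; loose, 56 x 56 x 123 mm, square body up to 100 mm (grip it across flats, e.g. 85 mm up; do not rely on gripping the cap), about 0.35 kg. Origin: centre of the underside; x and y are normal to the flats, z up.
- slim_bottle: Tall slim bottle, white with a dark blue pointed cap; loose, 42 x 42 x 135 mm, about 0.13 kg; it grips like an upright square bar 37 mm wide with faces normal to its x and y, from the foot to 132 mm (grip e.g. 85 mm up). Origin: centre of the underside; z up.
- amber_bottle: Small round dark amber bottle with a black cap; loose, 50 mm across, 92 mm high, body up to 68 mm (grip the body, e.g. 45 mm up; do not rely on gripping the cap), about 0.16 kg. Origin: centre of the underside; z up.
- cork: Loose brown cork, 22 x 22 x 22 mm, in the rear left corner of the bottle tray (tray frame about x = +52, y = +72 mm); to be left there. Origin: centre of the underside.
- weight: Loose brass weight with a knob, 20 x 20 x 27 mm, in the rear right corner of the bottle tray (about x = +52, y = -72 mm); to be left there. Origin: centre of the underside.
- flask: Loose conical glass flask, 62 mm across, 103 mm high, at the back of the counter; to be left there. Origin: centre of the underside.
- beaker: Loose glass beaker, 54 mm across, 68 mm high, at the back of the counter; to be left there. Origin: centre of the underside.

How it is judged:
On the way, in this order (a step that is already met when the one before it is completed fails the run):
1. both tall bottles stand released in the side tray, the amber bottle still in its place (moved less than 30 mm) (x of white_bottle in the frame of side_tray between -0.075 and 0.075 m and y of white_bottle in the frame of side_tray between -0.034 and 0.034 m and z of white_bottle in the frame of side_tray between 0 and 0.012 m and angle between each of white_bottle, slim_bottle's own z axis and vertical below 0.1 rad and linear speed of each of white_bottle, slim_bottle below 0.03 m/s and contact force between the fingers and white_bottle below 0.3 N and x of slim_bottle in the frame of side_tray between -0.075 and 0.075 m and y of slim_bottle in the frame of side_tray between -0.034 and 0.034 m and z of slim_bottle in the frame of side_tray between 0 and 0.012 m and contact force between the fingers and slim_bottle below 0.3 N and distance of amber_bottle from where it was at the start of the episode below 0.03 m), for 0.2 s.
2. the amber bottle stands released in the middle of the dish while both tall bottles are still in the side tray (horizontal distance between amber_bottle and dish below 0.015 m and z of amber_bottle in the frame of dish between 0 and 0.01 m and angle between each of amber_bottle, white_bottle, slim_bottle's own z axis and vertical below 0.1 rad and linear speed of each of amber_bottle, white_bottle, slim_bottle below 0.03 m/s and contact force between the fingers and amber_bottle below 0.3 N and x of white_bottle in the frame of side_tray between -0.075 and 0.075 m and y of white_bottle in the frame of side_tray between -0.034 and 0.034 m and z of white_bottle in the frame of side_tray between 0 and 0.012 m and contact force between the fingers and white_bottle below 0.3 N and x of slim_bottle in the frame of side_tray between -0.075 and 0.075 m and y of slim_bottle in the frame of side_tray between -0.034 and 0.034 m and z of slim_bottle in the frame of side_tray between 0 and 0.012 m and contact force between the fingers and slim_bottle below 0.3 N), for 0.2 s.
3. both tall bottles stand released where they stood at the start (distance of each of white_bottle, slim_bottle from where it was at the start of the episode below 0.015 m and angle between each of white_bottle, slim_bottle's own z axis and vertical below 0.1 rad and linear speed of each of white_bottle, slim_bottle below 0.03 m/s and contact force between the fingers and white_bottle below 0.3 N and contact force between the fingers and slim_bottle below 0.3 N), for 0.2 s.
At the end, for the whole second after the job is handed in: The amber bottle stands upright in the dish, its axis within 15 mm of the dish's centre; the white and the slim bottle stand upright, each within 15 mm of where it stood at the start; cork, weight, flask and beaker are within 30 mm of their starting places; all is released and at rest (all of step 3 and horizontal distance between amber_bottle and dish below 0.015 m and z of amber_bottle in the frame of dish between 0 and 0.01 m and angle between amber_bottle's own z axis and vertical below 0.1 rad and linear speed of amber_bottle below 0.03 m/s and contact force between the fingers and amber_bottle below 0.3 N and distance of each of cork, weight, flask, beaker from where it was at the start of the episode below 0.03 m); the robot touches nothing.
It fails at once if a bottle is tipped by more than 0.5 rad (angle between any of white_bottle, slim_bottle, amber_bottle's own z axis and vertical above 0.5 rad).
It fails at once if cork, weight, flask or beaker is shifted by more than 30 mm (distance of any of cork, weight, flask, beaker from where it was at the start of the episode above 0.03 m).
It also fails if it takes over 144 s, if anything falls off the work surface, if the arm or the gripper's body presses on something with over 40 N, if the wrist force passes 120 N, or if a joint passes its speed limit or range.

## Working session

There is one attempt and no reset: what is moved stays moved. The work goes in short steps, Python scripts to look and compute and a tool call to move; the robot and the scene stay as the last step left them, time stands still between calls to the robot, and variables do not carry over. Pictures are saved under pics/ and viewed, and the job is handed in when it is done.

Besides the shell and the picture viewer there is one more tool, called after "Call:" by a JSON object that holds its "op" and its "data". drive_tool: Moves the arm, as the interface text tells. Its arguments: {"type":"object","properties":{"plan":{"type":"array","items":{"type":"object","properties":{"travel":{"type":"array","items":{"type":"number"}},"dr":{"type":"array","items":{"type":"number"}},"hand":{"type":"number"}}}},"squeeze":{"type":"number"}},"required":["plan"]}

```bash
ls; mkdir -p pics; python3 - <<'E'
from station import *
import cv2,pickle
s=read_state();print({k:np.round(v,4).tolist() if k!='t' else v for k,v in s.items()} if 'np' in globals() else s)
for n in ("side","top"):
    c=camera(n);cv2.imwrite(f"pics/{n}0.png",c["img"][:,:,::-1]);pickle.dump(c,open(f"{n}0.pkl","wb"))
    print(n,c["vertical_fov"],c["cx"],c["cy"],c["R"],c["t"], [k for k in c])
E
```

```text
pics
{'t': 0.0, 'q': array([-8.31915512e-01,  3.59387199e-01,  1.11138397e-02, -3.70053990e-04,
       -1.22407261e+00, -2.88104834e-01]), 'joint_vel': array([-0.00198119, -0.00054167,  0.00044816, -0.00062925, -0.00169839,
        0.00032276]), 'joint_torque': array([ 9.60592624e-04, -5.82714808e+01,  2.93067062e+01,  6.99717969e+00,
        7.08267806e-03, -1.63276868e-04]), 'tcp_pos': array([ 0.29386858, -0.60716619,  0.22564281]), 'tool_rot': array([[-4.35550074e-01,  9.00164160e-01, -7.86335669e-04],
       [ 9.00163109e-01,  4.35550770e-01,  1.37990126e-03],
       [ 1.58462676e-03, -1.06814266e-04, -9.99998739e-01]]), 'ft_force': array([ 0.57667159, -0.08857973, -0.37643683]), 'torque': array([ 0.02696723,  0.03940204, -0.04591112]), 'finger_gap': 0.08777752662875574}
side 45.15234379413519 309.9133254079882 237.92109366895957 [[ 0.99717682 -0.07459923  0.00856372]
 [-0.02453463 -0.43147939 -0.9017891 ]
 [ 0.07096784  0.89903309 -0.43209152]] [-0.56940088  0.08020185  1.05574447] ['img', 'vertical_fov', 'cx', 'cy', 'R', 't']
top 54.612801532373396 322.4293285707732 230.43316333924477 [[ 1.10199489e-03 -9.99993565e-01 -3.41406448e-03]
 [-9.74037566e-01 -3.00489134e-04 -2.26386240e-01]
 [ 2.26383757e-01  3.57490354e-03 -9.74031629e-01]] [0.02651719 0.58633353 0.79591614] ['img', 'vertical_fov', 'cx', 'cy', 'R', 't']
```

```bash
ls pics *.pkl
```

```text
side0.pkl
top0.pkl

pics:
side0.png
top0.png
```

View pics/side0.png

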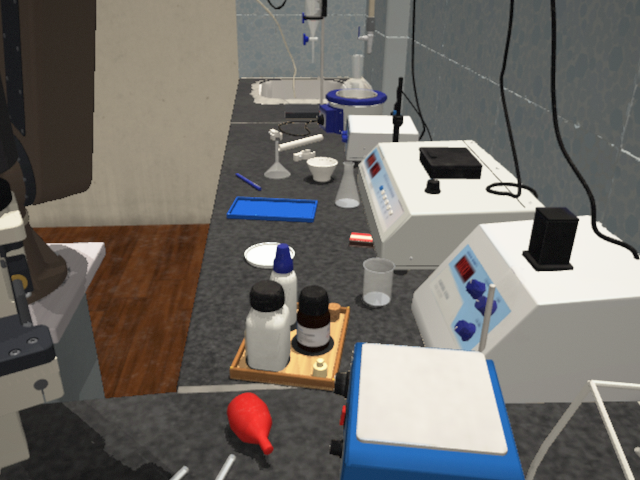

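View pics/top0.png

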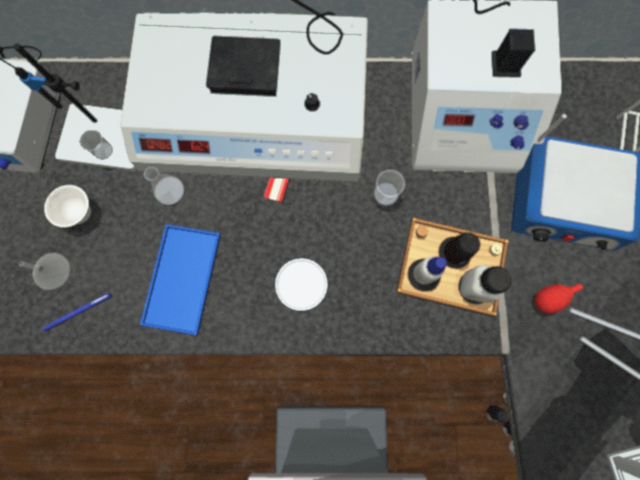

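The side view shows the white bottle at (268,330), the slim one at (283,290), the amber one at (314,320), the dish at (270,255) and the side tray at (272,209). The top view shows the bottle tray at about (453,267), the dish at (301,284) and the blue tray at (180,280). The arm is out of the way.

```bash
cat > h.py <<'E'
import numpy as np,cv2,pickle
def f(c): return c["img"].shape[0]/2/np.tan(np.radians(c["vertical_fov"]/2))
def ray(c,u,v):
    d=np.array([(u-c["cx"])/f(c),(v-c["cy"])/f(c),1.]);return -c["R"].T@c["t"],c["R"].T@d
def plane(c,u,v,z):
    o,d=ray(c,u,v);return o+d*(z-o[2])/d[2]
def proj(c,X):
    p=c["R"]@np.asarray(X)+c["t"];return f(c)*p[:2]/p[2]+[c["cx"],c["cy"]]
def load(n):return pickle.load(open(n+".pkl","rb"))
def tri(c1,p1,c2,p2):
    A=[];b=[]
    for c,p in((c1,p1),(c2,p2)):
        o,d=ray(c,*p);d=d/np.linalg.norm(d);P=np.eye(3)-np.outer(d,d);A.append(P);b.append(P@o)
    return np.linalg.lstsq(np.vstack(A),np.hstack(b),rcond=None)[0]
def snap(n,tag):
    from station import camera
    c=camera(n);cv2.imwrite(f"pics/{tag}.png",c["img"][:,:,::-1]);pickle.dump(c,open(f"{tag}.pkl","wb"));return c
E
python3 - <<'E'
from h import *
for n,boxes in (("top",(380,200,530,330)),("top",(130,215,340,345)),("side",(215,235,375,395))):
    c=load(n+"0");x0,y0,x1,y1=boxes
    cr=c["img"][y0:y1,x0:x1,::-1];s=min(800/cr.shape[1],600/cr.shape[0]);
    cv2.imwrite(f"pics/{n}_z{x0}.png",cv2.resize(cr,None,fx=s,fy=s,interpolation=cv2.INTER_CUBIC));print(n,boxes,s)
c=load("top0");hsv=cv2.cvtColor(c["img"],cv2.COLOR_RGB2HSV)
def comp(m,pt):
    n,l,st,ce=cv2.connectedComponentsWithStats(m.astype(np.uint8));return l==l[pt[1],pt[0]]
H,S,V=[hsv[...,i].astype(int) for i in range(3)]
m=comp((H>100)&(H<125)&(S>150),(180,280));cn=cv2.findContours(m.astype(np.uint8),0,2)[0][0]
r=cv2.boxPoints(cv2.minAreaRect(cn));P=np.array([plane(c,*p,.012) for p in cn[:,0]])[:,:2].astype(np.float32)
R=cv2.minAreaRect(P);print("side tray",R,r.tolist())
m=comp((V>180)&(S<40),(301,284));cn=cv2.findContours(m.astype(np.uint8),0,2)[0][0]
P=np.array([plane(c,*p,.009) for p in cn[:,0]])[:,:2].astype(np.float32);print("dish",cv2.minEnclosingCircle(P),cv2.fitEllipse(P))
w=((H>8)&(H<25)&(S>60)&(V>60)).astype(np.uint8);w[:200]=0;w[330:]=0;w[:,:390]=0;w[:,515:]=0
P=np.array([plane(c,u,v,.018) for v,u in np.argwhere(w)])[:,:2].astype(np.float32);R=cv2.minAreaRect(P);print("tray",R,cv2.boxPoints(R))
E
```

```text
top (380, 200, 530, 330) 4.615384615384615
top (130, 215, 340, 345) 3.8095238095238093
side (215, 235, 375, 395) 3.75
side tray ((0.5049946308135986, 0.3012995719909668), (0.11139341443777084, 0.1997339427471161), 80.26616668701172) [[139.75245666503906, 324.4892272949219], [163.3870391845703, 220.49708557128906], [219.9646453857422, 233.35562133789062], [196.33006286621094, 337.3477783203125]]
dish ((0.49416837096214294, 0.06862421333789825), 0.05039866268634796) ((0.4939681589603424, 0.06880106776952744), (0.09854542464017868, 0.09883369505405426), 91.13449096679688)
tray ((0.5285935997962952, -0.22474858164787292), (0.19365982711315155, 0.15458180010318756), 76.1906967163086) [[ 0.4304243  -0.30033103]
 [ 0.58053803 -0.33722833]
 [ 0.62676287 -0.14916614]
 [ 0.47664917 -0.11226884]]
```

```bash
ls pics
```

```text
side0.png
side_z215.png
top0.png
top_z130.png
top_z380.png
```

View pics/top_z380.png

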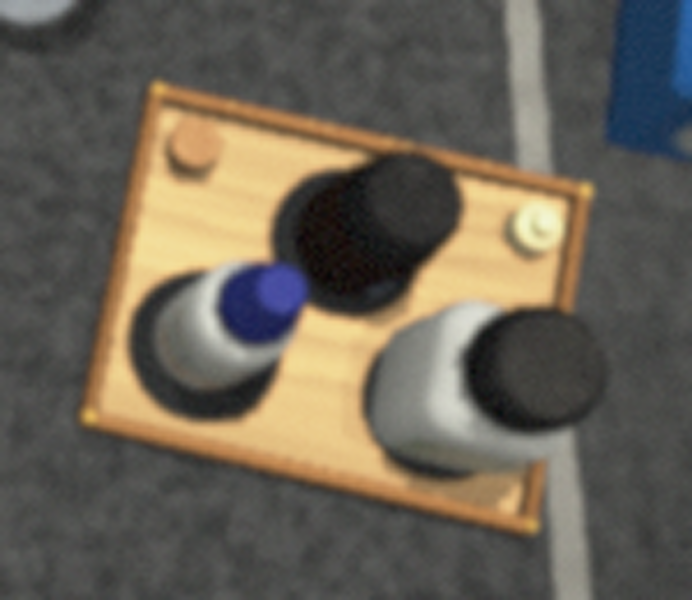

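View pics/side_z215.png

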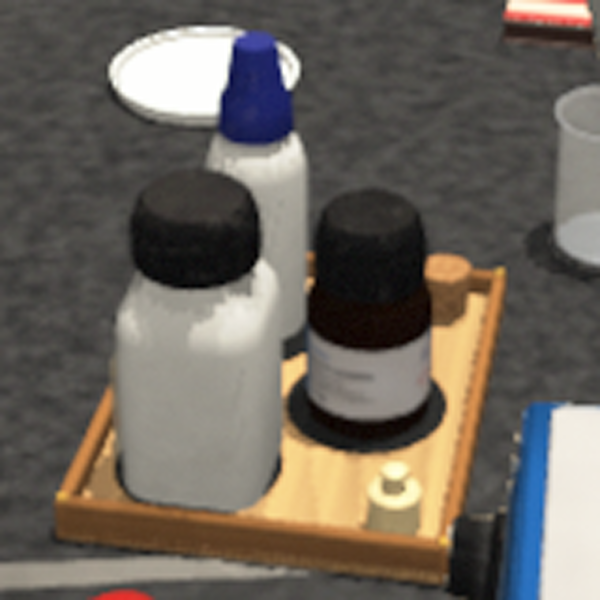

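```bash
python3 - <<'E'
from h import *
c=load("top0");s=load("side0")
z=lambda u,v:(380+(u+.5)/4.6154-.5,200+(v+.5)/4.6154-.5)
C=[plane(c,*z(*p),.018)[:2] for p in((157,88),(587,187),(533,527),(90,413))]
C=np.array(C);print(C.round(4),C.mean(0), np.linalg.norm(C-np.roll(C,-1,0),axis=1))
y=(C[0]-C[1])+(C[3]-C[2]);print("yaw y",np.degrees(np.arctan2(y[1],y[0])));x=(C[0]-C[3])+(C[1]-C[2]);print("yaw x",np.degrees(np.arctan2(x[1],x[0])))
# marks from model
a=np.radians(-13.8);Rm=np.array([[np.cos(a),-np.sin(a)],[np.sin(a),np.cos(a)]])
for n,m in(("slim",(-.03,.05)),("white",(-.03,-.05)),("amber",(.028,0))):print(n,C.mean(0)+Rm@m)
# caps
zs=lambda u,v:(215+(u+.5)/3.75-.5,235+(v+.5)/3.75-.5)
print("slim tip top",plane(c,*z(283,288),.143),"side",plane(s,*zs(257,42),.143),"tri",tri(c,z(283,288),s,zs(257,42)))
print("white top",plane(c,*z(548,362),.131),"side",plane(s,*zs(195,202),.131),tri(c,z(548,362),s,zs(195,202)))
print("amber top",plane(c,*z(415,195),.1),"side",plane(s,*zs(370,215),.1))
# blue box height: corner in both
print("mark slim", plane(c,*z(203,343),.008))
# side check of tray & side tray & dish
print("dish side centre",plane(s,270,254.7,.009))
print("box corner tri",tri(c,(513,225),s,(352,346)))
E
```

```text
[[ 0.6217 -0.1531]
 [ 0.5784 -0.3331]
 [ 0.4366 -0.2985]
 [ 0.4829 -0.1194]] [ 0.52989207 -0.22599793] [0.1851287  0.14602342 0.18500775 0.14283857]
yaw y 76.00108273001284
yaw x -13.67258413410486
slim [ 0.51268471 -0.17028521]
white [ 0.48883136 -0.26739864]
amber [ 0.55708383 -0.23267686]
slim tip top [ 0.51490323 -0.17033966  0.143     ] side [ 0.51627312 -0.17022651  0.143     ] tri [ 0.51559968 -0.17034781  0.14294375]
white top [ 0.48977134 -0.26788914  0.131     ] side [ 0.49016054 -0.27545695  0.131     ] [ 0.4901765  -0.26926101  0.12735034]
amber top [ 0.55800072 -0.23394603  0.1       ] side [ 0.55736884 -0.23689667  0.1       ]
mark slim [ 0.51335021 -0.16961263  0.008     ]
dish side centre [0.49632807 0.06186433 0.009     ]
box corner tri [ 0.59971147 -0.32747085  0.06770926]
```

View pics/top_z130.png

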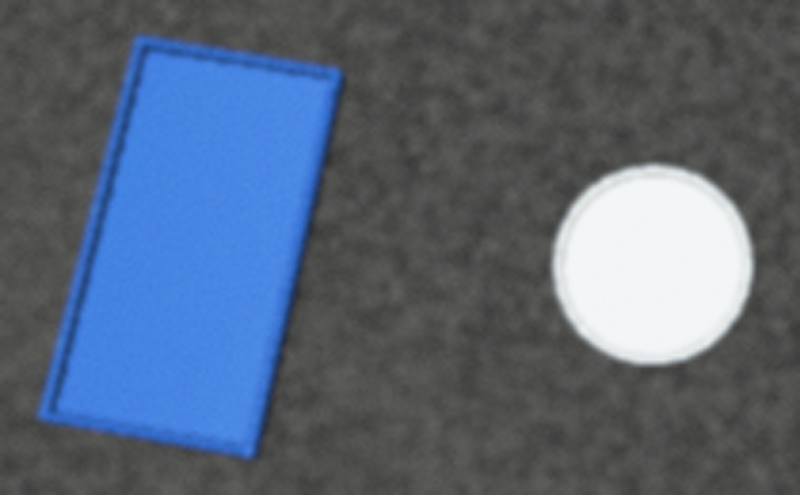

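```bash
python3 - <<'E'
from h import *
s=load("side0");c=load("top0")
a=s["img"][300:385,235:305,::-1];b=c["img"][245:310,405:515,::-1]
cv2.imwrite("pics/wz.png",cv2.resize(a,None,fx=7,fy=7,interpolation=cv2.INTER_CUBIC))
# overlay candidate foot squares for white on side view
cv2.imwrite("pics/wt.png",cv2.resize(b,None,fx=7,fy=7,interpolation=cv2.INTER_CUBIC))
E
```

```text
(no output)
```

View pics/wz.png

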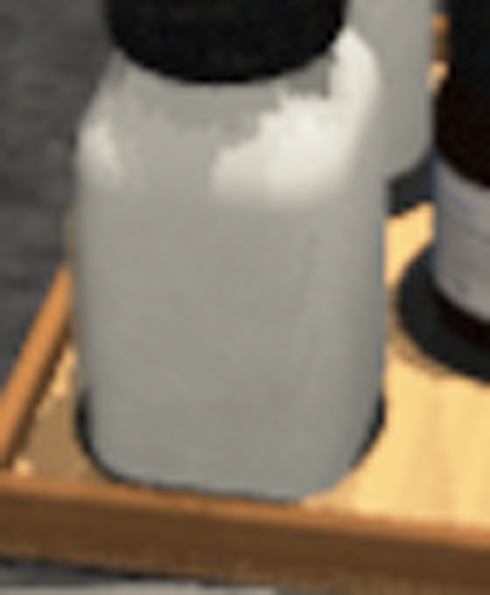

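View pics/wt.png

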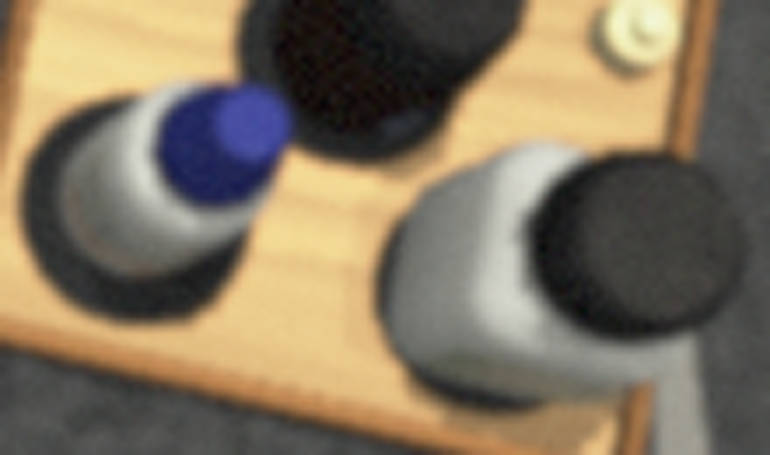

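```bash
cat > mv.py <<'E'
import numpy as np,sys
from station import read_state
# usage: mv.py x y z psi_deg
s=read_state();p=s["tcp_pos"];R=s["tool_rot"]
psi=np.arctan2(R[1,0],R[0,0])
t=np.array([float(v) for v in sys.argv[1:4]]);ps=np.radians(float(sys.argv[4]))
dps=(ps-psi+np.pi)%(2*np.pi)-np.pi
X=np.array([np.cos(psi),np.sin(psi),0]);Y=np.array([np.sin(psi),-np.cos(psi),0])
d=t-p
print("t",s["t"],"tcp",p.round(4),"psi",np.degrees(psi).round(2),"gap",round(s["finger_gap"],4),"F",s["ft_force"].round(2),"tilt",R[:2,2].round(4))
print("travel",[round(float(v),4) for v in (d@X,d@Y,-d[2])],"drz",round(-dps,4),"rows>=",np.ceil(max(np.linalg.norm(d)/.0625,abs(dps)/np.radians(10.7)))) 
E
python3 mv.py .5135 -.170 .20 166.1
```

```text
t 0.1 tcp [ 0.2939 -0.6072  0.2257] psi 115.83 gap 0.0879 F [0.37 0.52 0.2 ] tilt [-0.0008  0.0012]
travel [0.2978, 0.3881, 0.0257] drz -0.8774 rows>= 8.0
```

Call:
{"op": "drive_tool", "data": {"plan": [{"travel":[0.298,0.388,0.026],"dr":[0,0,-0.877],"hand":-1},{"travel":[0.298,0.388,0.026],"dr":[0,0,-0.877],"hand":-1},{"travel":[0.298,0.388,0.026],"dr":[0,0,-0.877],"hand":-1},{"travel":[0.298,0.388,0.026],"dr":[0,0,-0.877],"hand":-1},{"travel":[0.298,0.388,0.026],"dr":[0,0,-0.877],"hand":-1},{"travel":[0.298,0.388,0.026],"dr":[0,0,-0.877],"hand":-1},{"travel":[0.298,0.388,0.026],"dr":[0,0,-0.877],"hand":-1},{"travel":[0.298,0.388,0.026],"dr":[0,0,-0.877],"hand":-1},{"travel":[0.298,0.388,0.026],"dr":[0,0,-0.877],"hand":-1},{"travel":[0.298,0.388,0.026],"dr":[0,0,-0.877],"hand":-1},{"travel":[0.298,0.388,0.026],"dr":[0,0,-0.877],"hand":-1},{"travel":[0.298,0.388,0.026],"dr":[0,0,-0.877],"hand":-1},{"travel":[0.298,0.388,0.026],"dr":[0,0,-0.877],"hand":-1},{"travel":[0.298,0.388,0.026],"dr":[0,0,-0.877],"hand":-1}], "squeeze": 20}}

```text
t: 1.85
tcp_pos: [0.5133, -0.1706, 0.2006]
tool_rot: [[-0.97, 0.241, 0.0], [0.241, 0.97, 0.0], [-0.0, 0.0, -1.0]]
ft_force: [-0.1, 0.2, -0.3]
finger_gap: 0.0874
```

```bash
python3 mv.py .5135 -.170 .084 166.1; python3 -c "
from h import *
snap('side','s1')"
```

```text
t 1.85 tcp [ 0.5133 -0.1706  0.2006] psi 166.04 gap 0.0874 F [-0.05  0.19 -0.33] tilt [0.0001 0.0001]
travel [0.0, 0.0006, 0.1166] drz -0.0011 rows>= 2.0
```

View pics/s1.png

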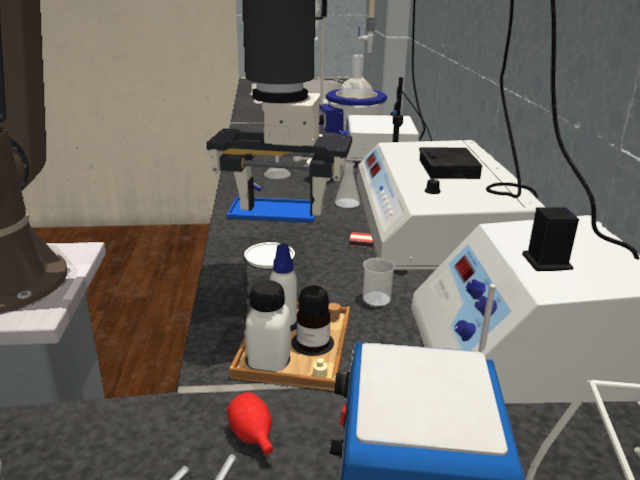

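The gripper (fingers at 245 and 318 px) is centred over the slim bottle's tip at (283,250). Next it descends and closes.

Call:
{"op": "drive_tool", "data": {"plan": [{"travel":[0,0,0.03],"dr":[0,0,0],"hand":-1},{"travel":[0,0,0.06],"dr":[0,0,0],"hand":-1},{"travel":[0,0,0.09],"dr":[0,0,0],"hand":-1},{"travel":[0,0,0.117],"dr":[0,0,0],"hand":-1},{"travel":[0,0,0.117],"dr":[0,0,0],"hand":-1},{"travel":[0,0,0.117],"dr":[0,0,0],"hand":-1}]}}

```text
t: 2.65
tcp_pos: [0.5142, -0.1704, 0.0845]
tool_rot: [[-0.971, 0.24, 0.001], [0.24, 0.971, -0.0], [-0.001, -0.0, -1.0]]
ft_force: [0.1, -0.4, 0.0]
finger_gap: 0.0876
```

Call:
{"op": "drive_tool", "data": {"plan": [{"travel":[0,0,0],"dr":[0,0,0],"hand":1},{"travel":[0,0,0],"dr":[0,0,0],"hand":1},{"travel":[0,0,0],"dr":[0,0,0],"hand":1},{"travel":[0,0,0],"dr":[0,0,0],"hand":1},{"travel":[0,0,0],"dr":[0,0,0],"hand":1},{"travel":[0,0,0],"dr":[0,0,0],"hand":1}], "squeeze": 20}}

```text
t: 3.4
tcp_pos: [0.5135, -0.1703, 0.0835]
tool_rot: [[-0.971, 0.241, 0.0], [0.241, 0.971, -0.0], [-0.0, -0.0, -1.0]]
ft_force: [0.3, 0.6, -0.4]
finger_gap: 0.0375
```

```bash
python3 mv.py .5135 -.170 .084 166.1; python3 -c "
from h import *
snap('side','s2')"
```

```text
t 3.4 tcp [ 0.5135 -0.1703  0.0835] psi 166.08 gap 0.0375 F [ 0.31  0.6  -0.45] tilt [ 0. -0.]
travel [0.0001, 0.0003, -0.0005] drz -0.0004 rows>= 1.0
```

View pics/s2.png

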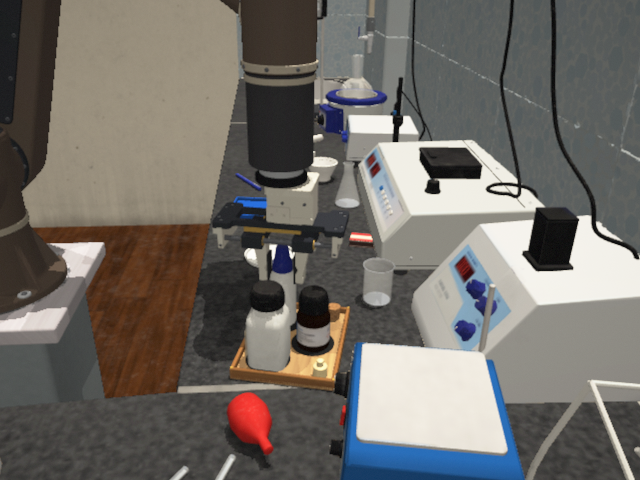

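```bash
python3 mv.py .5543 .2928 .1835 260.3
```

```text
t 3.45 tcp [ 0.5135 -0.1703  0.0835] psi 166.08 gap 0.0373 F [-0.09 -0.7  -0.34] tilt [ 0. -0.]
travel [0.0718, 0.4593, -0.1] drz -1.6445 rows>= 9.0
```

Call:
{"op": "drive_tool", "data": {"plan": [{"travel":[0,0,-0.03],"dr":[0,0,0],"hand":1},{"travel":[0,0,-0.07],"dr":[0,0,0],"hand":1},{"travel":[0,0,-0.1],"dr":[0,0,0],"hand":1},{"travel":[0.003,0.02,-0.1],"dr":[0,0,-0.08],"hand":1},{"travel":[0.009,0.06,-0.1],"dr":[0,0,-0.22],"hand":1},{"travel":[0.017,0.11,-0.1],"dr":[0,0,-0.38],"hand":1},{"travel":[0.025,0.16,-0.1],"dr":[0,0,-0.56],"hand":1},{"travel":[0.033,0.21,-0.1],"dr":[0,0,-0.74],"hand":1},{"travel":[0.041,0.26,-0.1],"dr":[0,0,-0.92],"hand":1},{"travel":[0.048,0.31,-0.1],"dr":[0,0,-1.1],"hand":1},{"travel":[0.056,0.36,-0.1],"dr":[0,0,-1.28],"hand":1},{"travel":[0.063,0.4,-0.1],"dr":[0,0,-1.44],"hand":1},{"travel":[0.069,0.44,-0.1],"dr":[0,0,-1.57],"hand":1},{"travel":[0.072,0.459,-0.1],"dr":[0,0,-1.645],"hand":1},{"travel":[0.072,0.459,-0.1],"dr":[0,0,-1.645],"hand":1},{"travel":[0.072,0.459,-0.1],"dr":[0,0,-1.645],"hand":1},{"travel":[0.072,0.459,-0.1],"dr":[0,0,-1.645],"hand":1}]}}

```text
t: 5.58
tcp_pos: [0.5539, 0.2917, 0.1835]
tool_rot: [[-0.169, -0.986, -0.0], [-0.986, 0.169, -0.0], [0.0, 0.0, -1.0]]
ft_force: [-0.3, -0.7, -1.2]
finger_gap: 0.0372
```

```bash
python3 mv.py .5543 .2928 .080 260.3; python3 -c "
from h import *
snap('side','s3')"
```

```text
t 5.575 tcp [0.5539 0.2917 0.1835] psi -99.75 gap 0.0372 F [-0.26 -0.75 -1.25] tilt [-0.0003 -0.0002]
travel [-0.0012, -0.0002, 0.1035] drz -0.0009 rows>= 2.0
```

View pics/s3.png

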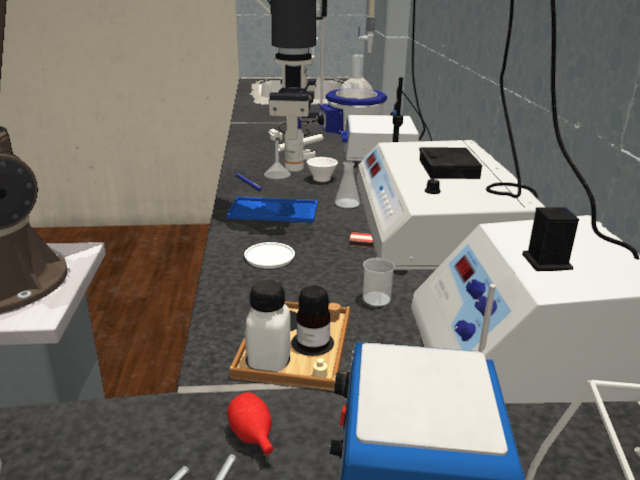

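The slim bottle hangs upright at (294,155) over the blue tray. Next it is lowered, released and the hand goes up.

Call:
{"op": "drive_tool", "data": {"plan": [{"travel":[-0.001,0,0.03],"dr":[0,0,0],"hand":1},{"travel":[-0.001,0,0.06],"dr":[0,0,0],"hand":1},{"travel":[-0.001,0,0.085],"dr":[0,0,0],"hand":1},{"travel":[-0.001,0,0.097],"dr":[0,0,0],"hand":1},{"travel":[-0.001,0,0.102],"dr":[0,0,0],"hand":1},{"travel":[-0.001,0,0.104],"dr":[0,0,0],"hand":1},{"travel":[-0.001,0,0.104],"dr":[0,0,0],"hand":1},{"travel":[-0.001,0,0.104],"dr":[0,0,0],"hand":1}]}}

```text
t: 6.62
tcp_pos: [0.5545, 0.2938, 0.0803]
tool_rot: [[-0.168, -0.986, 0.001], [-0.986, 0.168, 0.001], [-0.001, -0.001, -1.0]]
ft_force: [-0.4, 0.2, -1.1]
finger_gap: 0.0374
```

Call:
{"op": "drive_tool", "data": {"plan": [{"travel":[0,0,0],"dr":[0,0,0],"hand":-1},{"travel":[0,0,0],"dr":[0,0,0],"hand":-1},{"travel":[0,0,0],"dr":[0,0,0],"hand":-1},{"travel":[0,0,0],"dr":[0,0,0],"hand":-1},{"travel":[0,0,-0.03],"dr":[0,0,0],"hand":-1},{"travel":[0,0,-0.08],"dr":[0,0,0],"hand":-1},{"travel":[0,0,-0.12],"dr":[0,0,0],"hand":-1},{"travel":[0,0,-0.12],"dr":[0,0,0],"hand":-1},{"travel":[0,0,-0.12],"dr":[0,0,0],"hand":-1}]}}

```text
t: 7.75
tcp_pos: [0.5538, 0.2934, 0.1992]
tool_rot: [[-0.168, -0.986, -0.0], [-0.986, 0.168, 0.0], [-0.0, 0.0, -1.0]]
ft_force: [-0.4, -0.5, -0.4]
finger_gap: 0.0876
```

```bash
python3 mv.py .489 -.2675 .20 166.1; python3 -c "
from h import *
snap('side','s4');snap('top','t4')"
```

```text
t 7.75 tcp [0.5538 0.2934 0.1992] psi -99.68 gap 0.0876 F [-0.36 -0.52 -0.39] tilt [-0.0004  0.0001]
travel [0.5638, -0.0304, -0.0008] drz 1.6444 rows>= 10.0
```

View pics/s4.png

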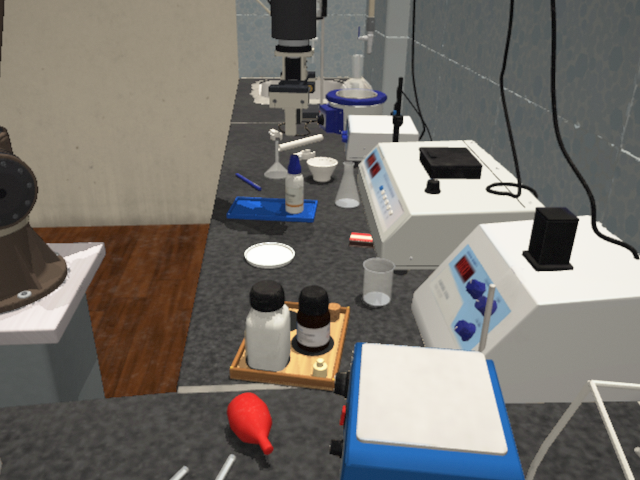

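View pics/t4.png

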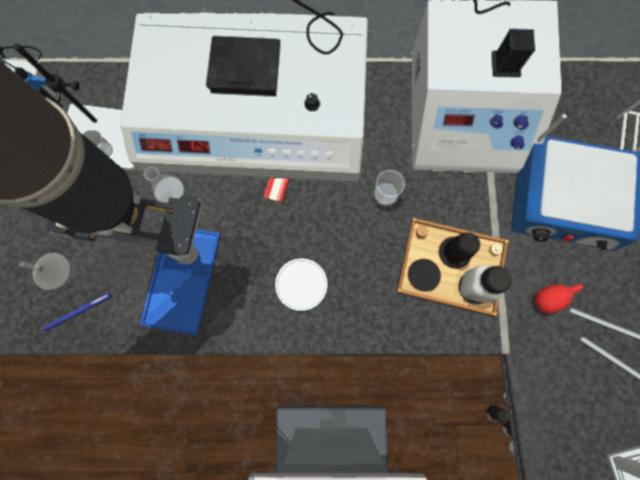

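The slim bottle stands upright at (294,192) in the blue tray. Its bare mark is at (424,275) in the top view. Next is the white bottle, approached from above.

Call:
{"op": "drive_tool", "data": {"plan": [{"travel":[0.564,-0.03,0],"dr":[0,0,1.644],"hand":-1},{"travel":[0.564,-0.03,0],"dr":[0,0,1.644],"hand":-1},{"travel":[0.564,-0.03,0],"dr":[0,0,1.644],"hand":-1},{"travel":[0.564,-0.03,0],"dr":[0,0,1.644],"hand":-1},{"travel":[0.564,-0.03,0],"dr":[0,0,1.644],"hand":-1},{"travel":[0.564,-0.03,0],"dr":[0,0,1.644],"hand":-1},{"travel":[0.564,-0.03,0],"dr":[0,0,1.644],"hand":-1},{"travel":[0.564,-0.03,0],"dr":[0,0,1.644],"hand":-1},{"travel":[0.564,-0.03,0],"dr":[0,0,1.644],"hand":-1},{"travel":[0.564,-0.03,0],"dr":[0,0,1.644],"hand":-1},{"travel":[0.564,-0.03,0],"dr":[0,0,1.644],"hand":-1},{"travel":[0.564,-0.03,0],"dr":[0,0,1.644],"hand":-1},{"travel":[0.564,-0.03,0],"dr":[0,0,1.644],"hand":-1},{"travel":[0.564,-0.03,0],"dr":[0,0,1.644],"hand":-1},{"travel":[0.564,-0.03,0],"dr":[0,0,1.644],"hand":-1}]}}

```text
t: 9.72
tcp_pos: [0.4892, -0.267, 0.1997]
tool_rot: [[-0.971, 0.239, 0.0], [0.239, 0.971, 0.0], [-0.0, 0.0, -1.0]]
ft_force: [-0.1, 0.1, 0.3]
finger_gap: 0.0875
```

```bash
python3 mv.py .489 -.2675 .077 166.1; python3 - <<'E'
from h import *
snap('side','s5')
c=load("t4");g=c["img"].max(2);m=np.zeros_like(g);m[250:300,402:447]=(g[250:300,402:447]<75)
n,l,st,ce=cv2.connectedComponentsWithStats(m);k=l[275,424];cn=max(cv2.findContours((l==k).astype(np.uint8),0,2)[0],key=cv2.contourArea)
P=np.array([plane(c,*p,.008) for p in cn[:,0]])[:,:2].astype(np.float32);print(cv2.fitEllipse(P))
E
```

```text
t 9.725 tcp [ 0.4892 -0.267   0.1997] psi 166.19 gap 0.0875 F [-0.06  0.08  0.28] tilt [0.0003 0.    ]
travel [0.0001, -0.0006, 0.1227] drz 0.0016 rows>= 2.0
((0.512007474899292, -0.16989177465438843), (0.05777130275964737, 0.05871567130088806), 136.38648986816406)
```

View pics/s5.png

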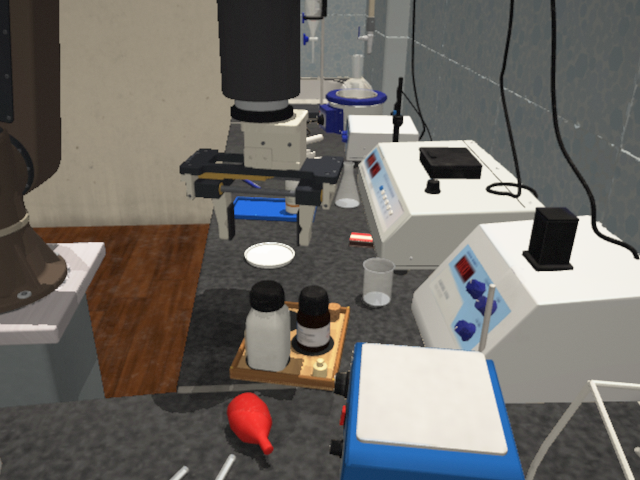

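The fingers (225 and 305 px) straddle the white cap at 267 px. The bare slim mark measures (0.512, -0.170), within 2 mm of the grasp point.

Call:
{"op": "drive_tool", "data": {"plan": [{"travel":[0,0,0.03],"dr":[0,0,0],"hand":-1},{"travel":[0,0,0.06],"dr":[0,0,0],"hand":-1},{"travel":[0,0,0.09],"dr":[0,0,0],"hand":-1},{"travel":[0,0,0.115],"dr":[0,0,0],"hand":-1},{"travel":[0,0,0.123],"dr":[0,0,0],"hand":-1},{"travel":[0,0,0.123],"dr":[0,0,0],"hand":-1},{"travel":[0,0,0.123],"dr":[0,0,0],"hand":-1}]}}

```text
t: 10.65
tcp_pos: [0.4898, -0.2677, 0.0777]
tool_rot: [[-0.971, 0.239, 0.002], [0.239, 0.971, -0.0], [-0.002, -0.0, -1.0]]
ft_force: [0.6, 0.2, 0.7]
finger_gap: 0.0877
```

Call:
{"op": "drive_tool", "data": {"plan": [{"travel":[0,0,0],"dr":[0,0,0],"hand":1},{"travel":[0,0,0],"dr":[0,0,0],"hand":1},{"travel":[0,0,0],"dr":[0,0,0],"hand":1},{"travel":[0,0,0],"dr":[0,0,0],"hand":1},{"travel":[0,0,0],"dr":[0,0,0],"hand":1},{"travel":[0,0,0],"dr":[0,0,0],"hand":1}], "squeeze": 30}}

```text
t: 11.4
tcp_pos: [0.4893, -0.2675, 0.0767]
tool_rot: [[-0.971, 0.24, 0.0], [0.24, 0.971, -0.0], [-0.001, -0.0, -1.0]]
ft_force: [-0.2, 0.8, 0.7]
finger_gap: 0.0537
```

```bash
python3 mv.py .4557 .3098 .197 260.3; python3 -c "
from h import *
snap('side','s6')"
```

```text
t 11.4 tcp [ 0.4893 -0.2675  0.0767] psi 166.14 gap 0.0537 F [-0.17  0.83  0.7 ] tilt [ 0.0005 -0.0001]
travel [0.1709, 0.5525, -0.1203] drz -1.6434 rows>= 10.0
```

View pics/s6.png

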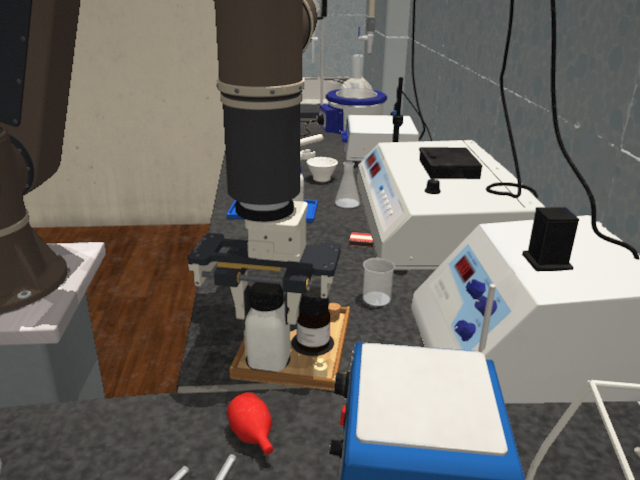

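The gap reads 53.7 mm against an expected 56 mm, so the pads may be catching the shoulder. I'll regrip 6 mm lower.

Call:
{"op": "drive_tool", "data": {"plan": [{"travel":[0,0,0],"dr":[0,0,0],"hand":-1},{"travel":[0,0,0],"dr":[0,0,0],"hand":-1},{"travel":[0,0,0],"dr":[0,0,0],"hand":-1},{"travel":[0,0,0.006],"dr":[0,0,0],"hand":-1},{"travel":[0,0,0.006],"dr":[0,0,0],"hand":-1},{"travel":[0,0,0.006],"dr":[0,0,0],"hand":1},{"travel":[0,0,0.006],"dr":[0,0,0],"hand":1},{"travel":[0,0,0.006],"dr":[0,0,0],"hand":1},{"travel":[0,0,0.006],"dr":[0,0,0],"hand":1},{"travel":[0,0,0.006],"dr":[0,0,0],"hand":1},{"travel":[0,0,0.006],"dr":[0,0,0],"hand":1},{"travel":[0,0,0.006],"dr":[0,0,0],"hand":1}]}}

```text
t: 12.95
tcp_pos: [0.4892, -0.2675, 0.0707]
tool_rot: [[-0.971, 0.24, 0.0], [0.24, 0.971, -0.0], [-0.0, -0.0, -1.0]]
ft_force: [0.9, -0.4, 1.3]
finger_gap: 0.0547
```

Call:
{"op": "drive_tool", "data": {"plan": [{"travel":[0,0,-0.01],"dr":[0,0,0],"hand":1},{"travel":[0,0,-0.02],"dr":[0,0,0],"hand":1},{"travel":[0,0,-0.02],"dr":[0,0,0],"hand":1},{"travel":[0,0,-0.02],"dr":[0,0,0],"hand":1}]}}

```text
t: 13.45
tcp_pos: [0.4888, -0.2674, 0.0906]
tool_rot: [[-0.971, 0.24, 0.0], [0.24, 0.971, 0.0], [0.0, 0.0, -1.0]]
ft_force: [-0.3, 0.2, -3.0]
finger_gap: 0.0546
```

```bash
python3 mv.py .4557 .3098 .191 260.3; python3 -c "
from h import *
snap('side','s7')"
```

```text
t 13.45 tcp [ 0.4888 -0.2674  0.0906] psi 166.13 gap 0.0546 F [-0.32  0.17 -3.03] tilt [0.     0.0002]
travel [0.1706, 0.5524, -0.1004] drz -1.6437 rows>= 10.0
```

View pics/s7.png

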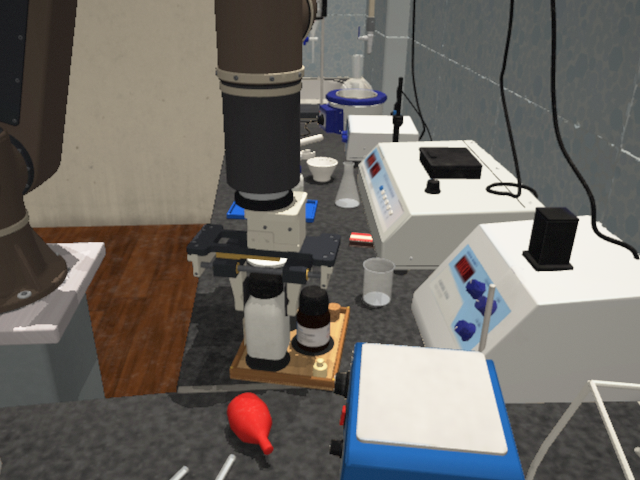

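The white bottle is lifted and upright, with its foot at (268,362). The force of 3 N matches its weight, so I carry it over.

Call:
{"op": "drive_tool", "data": {"plan": [{"travel":[0,0,-0.04],"dr":[0,0,0],"hand":1},{"travel":[0,0,-0.08],"dr":[0,0,0],"hand":1},{"travel":[0,0,-0.1],"dr":[0,0,0],"hand":1},{"travel":[0.007,0.024,-0.1],"dr":[0,0,-0.07],"hand":1},{"travel":[0.02,0.07,-0.1],"dr":[0,0,-0.2],"hand":1},{"travel":[0.035,0.12,-0.1],"dr":[0,0,-0.34],"hand":1},{"travel":[0.051,0.17,-0.1],"dr":[0,0,-0.5],"hand":1},{"travel":[0.067,0.22,-0.1],"dr":[0,0,-0.66],"hand":1},{"travel":[0.082,0.27,-0.1],"dr":[0,0,-0.82],"hand":1},{"travel":[0.098,0.32,-0.1],"dr":[0,0,-0.98],"hand":1},{"travel":[0.114,0.37,-0.1],"dr":[0,0,-1.14],"hand":1},{"travel":[0.129,0.42,-0.1],"dr":[0,0,-1.3],"hand":1},{"travel":[0.145,0.47,-0.1],"dr":[0,0,-1.44],"hand":1},{"travel":[0.16,0.52,-0.1],"dr":[0,0,-1.57],"hand":1},{"travel":[0.168,0.545,-0.1],"dr":[0,0,-1.62],"hand":1},{"travel":[0.171,0.552,-0.1],"dr":[0,0,-1.644],"hand":1},{"travel":[0.171,0.552,-0.1],"dr":[0,0,-1.644],"hand":1},{"travel":[0.171,0.552,-0.1],"dr":[0,0,-1.644],"hand":1},{"travel":[0.171,0.552,-0.1],"dr":[0,0,-1.644],"hand":1}]}}

```text
t: 15.88
tcp_pos: [0.4555, 0.3084, 0.1907]
tool_rot: [[-0.17, -0.986, 0.0], [-0.986, 0.17, 0.0], [-0.0, -0.0, -1.0]]
ft_force: [0.9, 0.4, -2.8]
finger_gap: 0.0542
```

```bash
python3 mv.py .4557 .3098 .0675 260.3; python3 -c "
from h import *
snap('side','s8')"
```

```text
t 15.875 tcp [0.4555 0.3084 0.1907] psi -99.77 gap 0.0542 F [ 0.93  0.38 -2.76] tilt [0.0001 0.0002]
travel [-0.0014, 0.0, 0.1232] drz -0.0011 rows>= 2.0
```

View pics/s8.png

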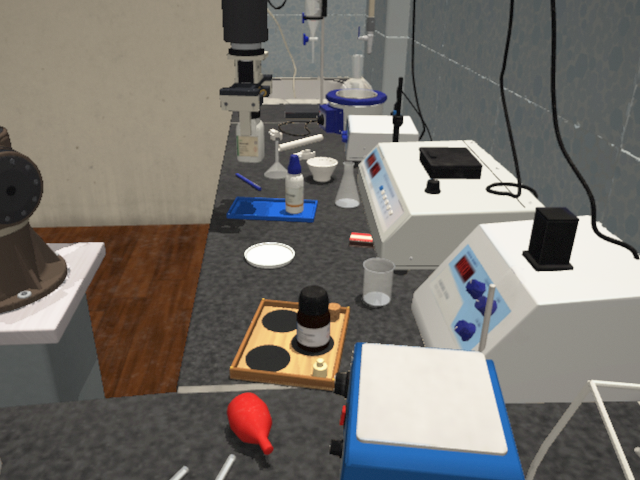

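The white bottle is over the near end of the tray and the slim one is still standing. Lowering it now.

Call:
{"op": "drive_tool", "data": {"plan": [{"travel":[0,0,0.04],"dr":[0,0,0],"hand":1},{"travel":[0,0,0.08],"dr":[0,0,0],"hand":1},{"travel":[0,0,0.105],"dr":[0,0,0],"hand":1},{"travel":[0,0,0.117],"dr":[0,0,0],"hand":1},{"travel":[0,0,0.122],"dr":[0,0,0],"hand":1},{"travel":[0,0,0.1235],"dr":[0,0,0],"hand":1},{"travel":[0,0,0.1235],"dr":[0,0,0],"hand":1},{"travel":[0,0,0.1235],"dr":[0,0,0],"hand":1}]}}

```text
t: 16.92
tcp_pos: [0.4555, 0.3098, 0.0678]
tool_rot: [[-0.168, -0.986, 0.001], [-0.986, 0.168, 0.001], [-0.001, -0.001, -1.0]]
ft_force: [-0.3, -0.1, -2.6]
finger_gap: 0.0546
```

Call:
{"op": "drive_tool", "data": {"plan": [{"travel":[0,0,0],"dr":[0,0,0],"hand":-1},{"travel":[0,0,0],"dr":[0,0,0],"hand":-1},{"travel":[0,0,0],"dr":[0,0,0],"hand":-1},{"travel":[0,0,0],"dr":[0,0,0],"hand":-1},{"travel":[0,0,-0.03],"dr":[0,0,0],"hand":-1},{"travel":[0,0,-0.08],"dr":[0,0,0],"hand":-1},{"travel":[0,0,-0.13],"dr":[0,0,0],"hand":-1},{"travel":[0,0,-0.13],"dr":[0,0,0],"hand":-1},{"travel":[0,0,-0.13],"dr":[0,0,0],"hand":-1}]}}

```text
t: 18.05
tcp_pos: [0.455, 0.3093, 0.1969]
tool_rot: [[-0.168, -0.986, -0.0], [-0.986, 0.168, 0.0], [-0.0, 0.0, -1.0]]
ft_force: [-0.0, -0.4, 0.2]
finger_gap: 0.0878
```

```bash
python3 mv.py .557 -.2325 .17 166.1; python3 -c "
from h import *
snap('side','s9');snap('top','t9')"
```

```text
t 18.05 tcp [0.455  0.3093 0.1969] psi -99.68 gap 0.0878 F [-0.03 -0.43  0.22] tilt [-0.0002  0.0004]
travel [0.5169, -0.1917, 0.0269] drz 1.6444 rows>= 9.0
```

View pics/s9.png

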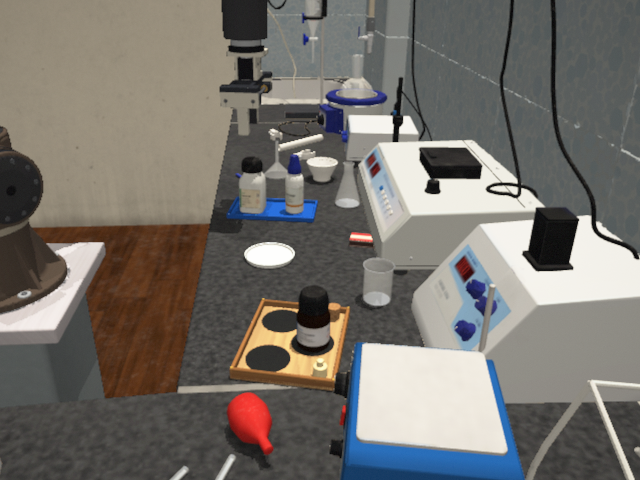

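View pics/t9.png

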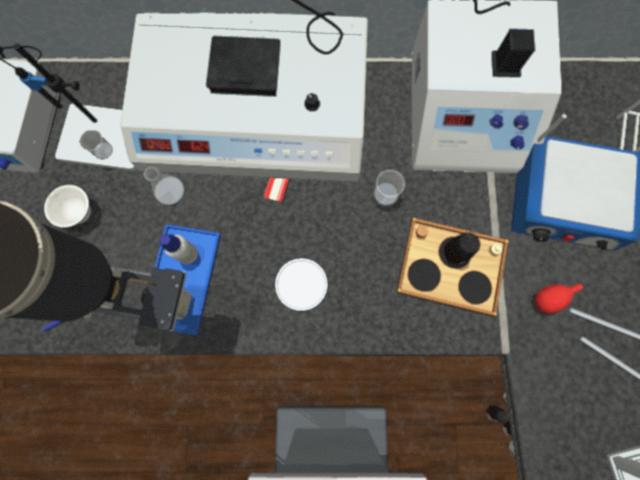

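Both tall bottles stand in the blue tray, at (252,190) and (294,190) in the side view. Both front marks are bare at (424,275) and (475,287) in the top view. Now for the amber bottle.

Call:
{"op": "drive_tool", "data": {"plan": [{"travel":[0.517,-0.192,0],"dr":[0,0,1.644],"hand":-1},{"travel":[0.517,-0.192,0],"dr":[0,0,1.644],"hand":-1},{"travel":[0.517,-0.192,0],"dr":[0,0,1.644],"hand":-1},{"travel":[0.517,-0.192,0],"dr":[0,0,1.644],"hand":-1},{"travel":[0.517,-0.192,0],"dr":[0,0,1.644],"hand":-1},{"travel":[0.517,-0.192,0],"dr":[0,0,1.644],"hand":-1},{"travel":[0.517,-0.192,0],"dr":[0,0,1.644],"hand":-1},{"travel":[0.517,-0.192,0],"dr":[0,0,1.644],"hand":-1},{"travel":[0.517,-0.192,0],"dr":[0,0,1.644],"hand":-1},{"travel":[0.517,-0.192,0],"dr":[0,0,1.644],"hand":-1},{"travel":[0.517,-0.192,0],"dr":[0,0,1.644],"hand":-1},{"travel":[0.517,-0.192,0],"dr":[0,0,1.644],"hand":-1},{"travel":[0.517,-0.192,0],"dr":[0,0,1.644],"hand":-1},{"travel":[0.517,-0.192,0],"dr":[0,0,1.644],"hand":-1},{"travel":[0.517,-0.192,0],"dr":[0,0,1.644],"hand":-1}]}}

```text
t: 20.02
tcp_pos: [0.5578, -0.2321, 0.1973]
tool_rot: [[-0.971, 0.239, 0.0], [0.239, 0.971, -0.0], [-0.0, 0.0, -1.0]]
ft_force: [1.1, -0.5, -0.9]
finger_gap: 0.0876
```

```bash
python3 mv.py .557 -.2325 .041 166.1; python3 - <<'E'
from h import *
snap('side','s10')
c=load("t9");g=c["img"].max(2)
for (u,v) in((424,275),(475,287)):
    m=np.zeros_like(g);m[v-21:v+22,u-22:u+22]=(g[v-21:v+22,u-22:u+22]<90)
    n,l,st,ce=cv2.connectedComponentsWithStats(m);k=l[v,u];cn=max(cv2.findContours((l==k).astype(np.uint8),0,2)[0],key=cv2.contourArea)
    P=np.array([plane(c,*p,.008) for p in cn[:,0]])[:,:2].astype(np.float32);print(cv2.fitEllipse(P))
E
```

```text
t 20.025 tcp [ 0.5578 -0.2321  0.1973] psi 166.18 gap 0.0876 F [ 1.15 -0.53 -0.86] tilt [ 0.0004 -0.    ]
travel [0.0007, -0.0006, 0.1563] drz 0.0014 rows>= 3.0
((0.5120478272438049, -0.16978825628757477), (0.05901109054684639, 0.059817876666784286), 119.14710235595703)
((0.4881186783313751, -0.267092227935791), (0.05926303565502167, 0.05989054590463638), 132.2616424560547)
```

View pics/s10.png

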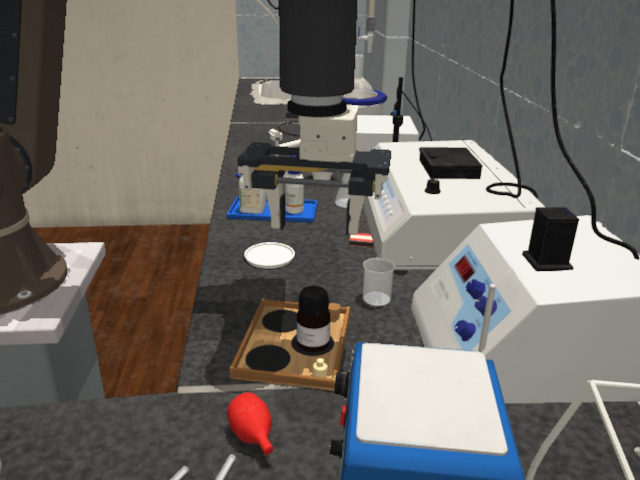

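Call:
{"op": "drive_tool", "data": {"plan": [{"travel":[0.001,0,0.04],"dr":[0,0,0],"hand":-1},{"travel":[0.001,0,0.08],"dr":[0,0,0],"hand":-1},{"travel":[0.001,0,0.115],"dr":[0,0,0],"hand":-1},{"travel":[0.001,0,0.14],"dr":[0,0,0],"hand":-1},{"travel":[0.001,0,0.155],"dr":[0,0,0],"hand":-1},{"travel":[0.001,0,0.155],"dr":[0,0,0],"hand":-1},{"travel":[0.001,0,0.155],"dr":[0,0,0],"hand":-1}]}}

```text
t: 20.95
tcp_pos: [0.5576, -0.2324, 0.0431]
tool_rot: [[-0.971, 0.239, 0.002], [0.239, 0.971, -0.0], [-0.002, 0.0, -1.0]]
ft_force: [-0.1, 0.1, -0.2]
finger_gap: 0.0876
```

Call:
{"op": "drive_tool", "data": {"plan": [{"travel":[0,0,0],"dr":[0,0,0],"hand":1},{"travel":[0,0,0],"dr":[0,0,0],"hand":1},{"travel":[0,0,0],"dr":[0,0,0],"hand":1},{"travel":[0,0,0],"dr":[0,0,0],"hand":1},{"travel":[0,0,0],"dr":[0,0,0],"hand":1},{"travel":[0,0,0],"dr":[0,0,0],"hand":1}], "squeeze": 20}}

```text
t: 21.7
tcp_pos: [0.5571, -0.2323, 0.0422]
tool_rot: [[-0.971, 0.24, 0.001], [0.24, 0.971, -0.0], [-0.001, -0.0, -1.0]]
ft_force: [1.7, -0.3, 0.4]
finger_gap: 0.0479
```

```bash
python3 mv.py .494 .0688 .142 166.1; python3 -c "
from h import *
snap('side','s11')"
```

```text
t 21.7 tcp [ 0.5571 -0.2323  0.0422] psi 166.14 gap 0.0479 F [ 1.7  -0.34  0.41] tilt [ 0.0006 -0.0002]
travel [0.1334, 0.2772, -0.0998] drz 0.0007 rows>= 6.0
```

View pics/s11.png

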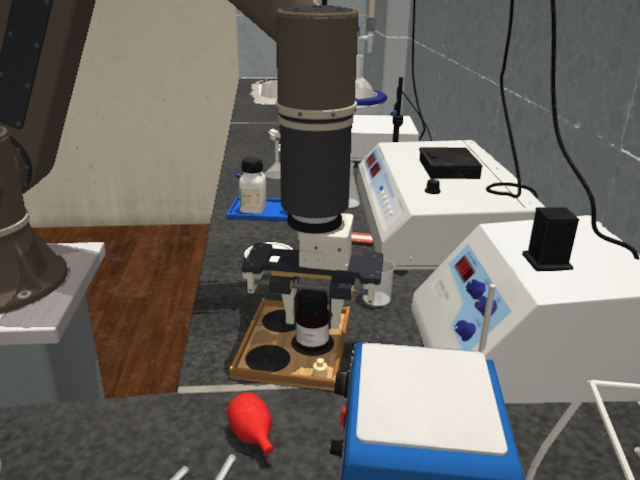

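Call:
{"op": "drive_tool", "data": {"plan": [{"travel":[0,0,-0.02],"dr":[0,0,0],"hand":1},{"travel":[0,0,-0.05],"dr":[0,0,0],"hand":1},{"travel":[0,0,-0.08],"dr":[0,0,0],"hand":1},{"travel":[0,0,-0.1],"dr":[0,0,0],"hand":1},{"travel":[0.01,0.02,-0.1],"dr":[0,0,0],"hand":1},{"travel":[0.029,0.06,-0.1],"dr":[0,0,0],"hand":1},{"travel":[0.053,0.11,-0.1],"dr":[0,0,0],"hand":1},{"travel":[0.077,0.16,-0.1],"dr":[0,0,0],"hand":1},{"travel":[0.101,0.21,-0.1],"dr":[0,0,0],"hand":1},{"travel":[0.12,0.25,-0.1],"dr":[0,0,0],"hand":1},{"travel":[0.13,0.27,-0.1],"dr":[0,0,0],"hand":1},{"travel":[0.133,0.277,-0.1],"dr":[0,0,0],"hand":1},{"travel":[0.133,0.277,-0.1],"dr":[0,0,0],"hand":1},{"travel":[0.133,0.277,-0.1],"dr":[0,0,0],"hand":1},{"travel":[0.133,0.277,-0.1],"dr":[0,0,0],"hand":1}]}}

```text
t: 23.62
tcp_pos: [0.494, 0.0677, 0.1419]
tool_rot: [[-0.971, 0.241, -0.0], [0.241, 0.971, -0.0], [0.0, -0.0, -1.0]]
ft_force: [1.1, -0.2, -2.3]
finger_gap: 0.0479
```

```bash
python3 mv.py .494 .0688 .0387 166.1; python3 -c "
from h import *
snap('side','s12');snap('top','t12')"
```

```text
t 23.625 tcp [0.494  0.0677 0.1419] psi 166.06 gap 0.0479 F [ 1.11 -0.21 -2.33] tilt [-0.0004 -0.0002]
travel [0.0003, 0.001, 0.1032] drz -0.0007 rows>= 2.0
```

View pics/s12.png

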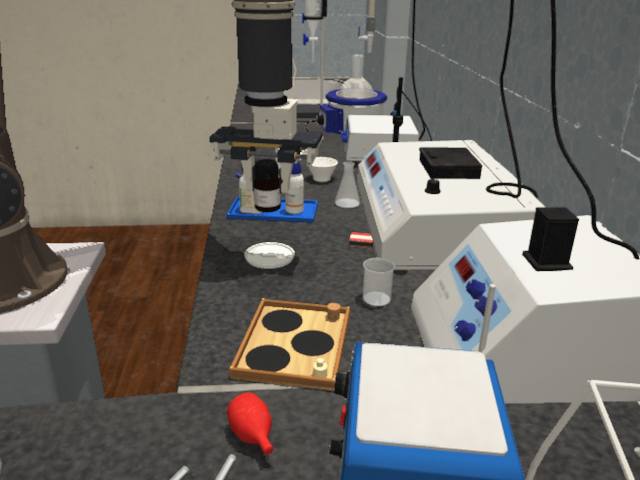

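View pics/t12.png

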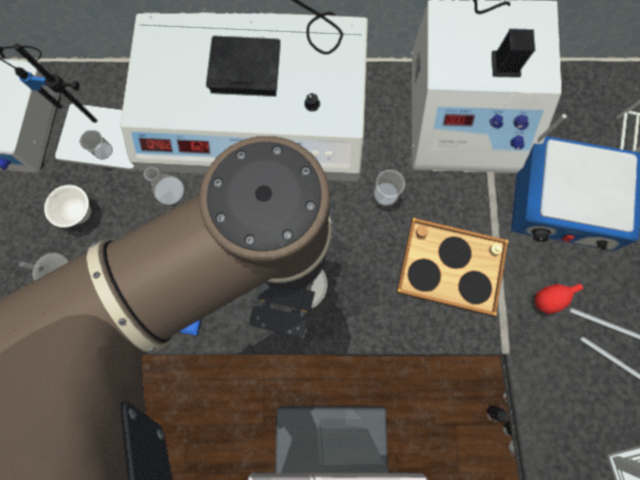

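The amber bottle hangs upright at (267,185), above the dish at (270,255). Cork and weight look unmoved, so I lower it.

Call:
{"op": "drive_tool", "data": {"plan": [{"travel":[0,0.001,0.03],"dr":[0,0,0],"hand":1},{"travel":[0,0.001,0.06],"dr":[0,0,0],"hand":1},{"travel":[0,0.001,0.085],"dr":[0,0,0],"hand":1},{"travel":[0,0.001,0.098],"dr":[0,0,0],"hand":1},{"travel":[0,0.001,0.102],"dr":[0,0,0],"hand":1},{"travel":[0,0.001,0.103],"dr":[0,0,0],"hand":1},{"travel":[0,0.001,0.103],"dr":[0,0,0],"hand":1},{"travel":[0,0.001,0.103],"dr":[0,0,0],"hand":1}]}}

```text
t: 24.72
tcp_pos: [0.4946, 0.0697, 0.0397]
tool_rot: [[-0.971, 0.24, 0.001], [0.24, 0.971, 0.001], [-0.001, 0.001, -1.0]]
ft_force: [-0.7, 0.1, -1.5]
finger_gap: 0.0479
```

Call:
{"op": "drive_tool", "data": {"plan": [{"travel":[0,0,0],"dr":[0,0,0],"hand":-1},{"travel":[0,0,0],"dr":[0,0,0],"hand":-1},{"travel":[0,0,0],"dr":[0,0,0],"hand":-1},{"travel":[0,0,0],"dr":[0,0,0],"hand":-1},{"travel":[0,0,-0.04],"dr":[0,0,0],"hand":-1},{"travel":[0,0,-0.1],"dr":[0,0,0],"hand":-1},{"travel":[0,0,-0.16],"dr":[0,0,0],"hand":-1},{"travel":[0,0,-0.16],"dr":[0,0,0],"hand":-1},{"travel":[0,0,-0.16],"dr":[0,0,0],"hand":-1}]}}

```text
t: 25.85
tcp_pos: [0.4939, 0.0695, 0.199]
tool_rot: [[-0.971, 0.24, 0.0], [0.24, 0.971, 0.001], [0.0, 0.001, -1.0]]
ft_force: [0.2, -1.0, -1.3]
finger_gap: 0.0875
```

```bash
python3 mv.py .4555 .3098 .197 260.3; python3 -c "
from h import *
snap('side','s13');snap('top','t13')"
```

```text
t 25.85 tcp [0.4939 0.0695 0.199 ] psi 166.12 gap 0.0875 F [ 0.15 -0.95 -1.28] tilt [0.0001 0.0006]
travel [0.0949, 0.2241, 0.002] drz -1.6438 rows>= 9.0
```

View pics/s13.png

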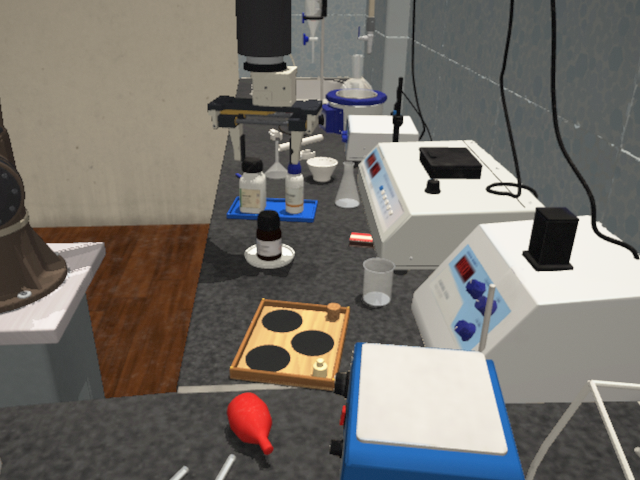

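The amber bottle stands in the dish at (269,240), centred to within about 2 px. Before moving any tall bottle back I'll check that from the top, with the hand parked over the white bottle.

Call:
{"op": "drive_tool", "data": {"plan": [{"travel":[0.095,0.224,0.002],"dr":[0,0,-1.644],"hand":-1},{"travel":[0.095,0.224,0.002],"dr":[0,0,-1.644],"hand":-1},{"travel":[0.095,0.224,0.002],"dr":[0,0,-1.644],"hand":-1},{"travel":[0.095,0.224,0.002],"dr":[0,0,-1.644],"hand":-1},{"travel":[0.095,0.224,0.002],"dr":[0,0,-1.644],"hand":-1},{"travel":[0.095,0.224,0.002],"dr":[0,0,-1.644],"hand":-1},{"travel":[0.095,0.224,0.002],"dr":[0,0,-1.644],"hand":-1},{"travel":[0.095,0.224,0.002],"dr":[0,0,-1.644],"hand":-1},{"travel":[0.095,0.224,0.002],"dr":[0,0,-1.644],"hand":-1},{"travel":[0.095,0.224,0.002],"dr":[0,0,-1.644],"hand":-1},{"travel":[0.095,0.224,0.002],"dr":[0,0,-1.644],"hand":-1},{"travel":[0.095,0.224,0.002],"dr":[0,0,-1.644],"hand":-1},{"travel":[0.095,0.224,0.002],"dr":[0,0,-1.644],"hand":-1}]}}

```text
t: 27.58
tcp_pos: [0.4557, 0.3097, 0.197]
tool_rot: [[-0.169, -0.986, -0.0], [-0.986, 0.169, -0.0], [0.0, 0.0, -1.0]]
ft_force: [-0.5, -0.9, -0.3]
finger_gap: 0.0875
```

```bash
python3 mv.py .4555 .3098 .067 260.3; python3 - <<'E'
from h import *
c=snap('top','t14');s=snap('side','s14')
a=c["img"][225:345,130:340,::-1];cv2.imwrite("pics/t14z.png",cv2.resize(a,None,fx=3.8,fy=3.8,interpolation=cv2.INTER_CUBIC))
for z in (.004,.096):
    print(proj(c,(.494,.0688,z)),proj(s,(.494,.0688,z)))
E
```

```text
t 27.575 tcp [0.4557 0.3097 0.197 ] psi -99.73 gap 0.0875 F [-0.49 -0.85 -0.3 ] tilt [-0.0001 -0.0001]
travel [-0.0001, 0.0002, 0.13] drz -0.0004 rows>= 3.0
[300.96174014 284.02688448] [268.84012922 255.36916954]
[298.42058606 278.03614428] [267.78001402 212.89446756]
```

View pics/t14z.png

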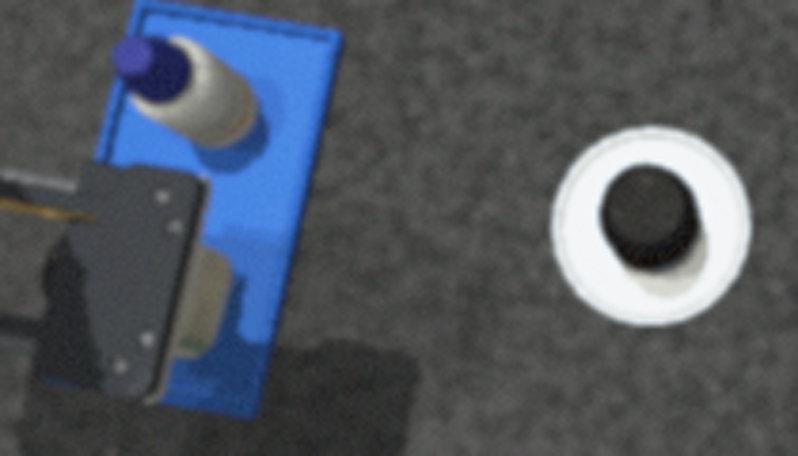

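View pics/s14.png

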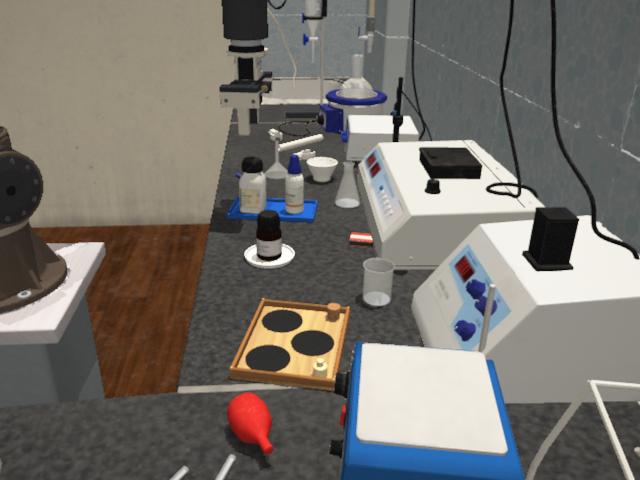

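From above, the amber cap is at about (300.5,278.4) and (298.4,278.0) would be dead centre. That is about 4 mm off and inside the 15 mm limit. Now I grip the white bottle.

Call:
{"op": "drive_tool", "data": {"plan": [{"travel":[0,0,0.04],"dr":[0,0,0],"hand":-1},{"travel":[0,0,0.08],"dr":[0,0,0],"hand":-1},{"travel":[0,0,0.115],"dr":[0,0,0],"hand":-1},{"travel":[0,0,0.13],"dr":[0,0,0],"hand":-1},{"travel":[0,0,0.13],"dr":[0,0,0],"hand":-1},{"travel":[0,0,0.13],"dr":[0,0,0],"hand":-1},{"travel":[0,0,0.13],"dr":[0,0,0],"hand":1},{"travel":[0,0,0.13],"dr":[0,0,0],"hand":1},{"travel":[0,0,0.13],"dr":[0,0,0],"hand":1},{"travel":[0,0,0.13],"dr":[0,0,0],"hand":1},{"travel":[0,0,0.13],"dr":[0,0,0],"hand":1},{"travel":[0,0,0.13],"dr":[0,0,0],"hand":1}], "squeeze": 30}}

```text
t: 29.18
tcp_pos: [0.4558, 0.31, 0.0672]
tool_rot: [[-0.168, -0.986, 0.0], [-0.986, 0.168, 0.0], [-0.0, -0.0, -1.0]]
ft_force: [-0.5, 1.0, 2.5]
finger_gap: 0.0545
```

```bash
python3 mv.py .489 -.2675 .187 166.1
```

```text
t 29.175 tcp [0.4558 0.31   0.0672] psi -99.66 gap 0.0545 F [-0.45  0.98  2.48] tilt [0.0003 0.0003]
travel [0.5637, -0.1296, -0.1198] drz 1.6448 rows>= 10.0
```

Call:
{"op": "drive_tool", "data": {"plan": [{"travel":[0,0,-0.03],"dr":[0,0,0],"hand":1},{"travel":[0,0,-0.08],"dr":[0,0,0],"hand":1},{"travel":[0,0,-0.12],"dr":[0,0,0],"hand":1},{"travel":[0,0,-0.14],"dr":[0,0,0],"hand":1},{"travel":[0.03,-0.007,-0.14],"dr":[0,0,0.08],"hand":1},{"travel":[0.075,-0.017,-0.14],"dr":[0,0,0.21],"hand":1},{"travel":[0.125,-0.029,-0.14],"dr":[0,0,0.36],"hand":1},{"travel":[0.18,-0.041,-0.14],"dr":[0,0,0.52],"hand":1},{"travel":[0.235,-0.054,-0.14],"dr":[0,0,0.68],"hand":1},{"travel":[0.29,-0.067,-0.14],"dr":[0,0,0.84],"hand":1},{"travel":[0.345,-0.079,-0.14],"dr":[0,0,1.0],"hand":1},{"travel":[0.4,-0.092,-0.14],"dr":[0,0,1.16],"hand":1},{"travel":[0.455,-0.105,-0.14],"dr":[0,0,1.32],"hand":1},{"travel":[0.505,-0.116,-0.14],"dr":[0,0,1.47],"hand":1},{"travel":[0.545,-0.125,-0.14],"dr":[0,0,1.59],"hand":1},{"travel":[0.564,-0.13,-0.14],"dr":[0,0,1.645],"hand":1},{"travel":[0.564,-0.13,-0.14],"dr":[0,0,1.645],"hand":1},{"travel":[0.564,-0.13,-0.14],"dr":[0,0,1.645],"hand":1},{"travel":[0.564,-0.13,-0.14],"dr":[0,0,1.645],"hand":1}]}}

```text
t: 31.55
tcp_pos: [0.4891, -0.267, 0.2072]
tool_rot: [[-0.971, 0.239, 0.0], [0.239, 0.971, 0.0], [-0.0, 0.0, -1.0]]
ft_force: [0.0, 0.0, -3.0]
finger_gap: 0.0543
```

```bash
python3 mv.py .4888 -.2675 .0715 166.1; python3 -c "
from h import *
snap('side','s15')"
```

```text
t 31.55 tcp [ 0.4891 -0.267   0.2072] psi 166.19 gap 0.0543 F [ 0.04  0.01 -2.99] tilt [0.0001 0.0002]
travel [0.0002, -0.0005, 0.1357] drz 0.0015 rows>= 3.0
```

View pics/s15.png

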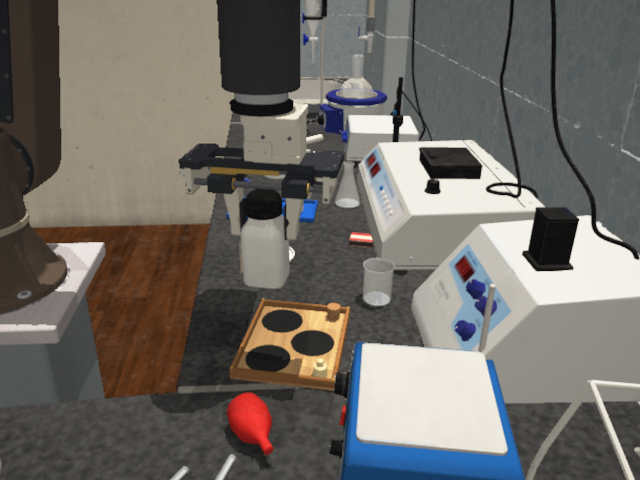

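The white bottle hangs upright at (265,245) over its mark (268,357). Lowering it.

Call:
{"op": "drive_tool", "data": {"plan": [{"travel":[0,0,0.04],"dr":[0,0,0],"hand":1},{"travel":[0,0,0.08],"dr":[0,0,0],"hand":1},{"travel":[0,0,0.112],"dr":[0,0,0],"hand":1},{"travel":[0,0,0.128],"dr":[0,0,0],"hand":1},{"travel":[0,0,0.134],"dr":[0,0,0],"hand":1},{"travel":[0,0,0.1355],"dr":[0,0,0],"hand":1},{"travel":[0,0,0.1355],"dr":[0,0,0],"hand":1},{"travel":[0,0,0.1355],"dr":[0,0,0],"hand":1}]}}

```text
t: 32.6
tcp_pos: [0.4896, -0.2682, 0.0724]
tool_rot: [[-0.971, 0.241, 0.001], [0.241, 0.971, -0.0], [-0.001, 0.0, -1.0]]
ft_force: [0.1, 0.1, -2.6]
finger_gap: 0.0544
```

Call:
{"op": "drive_tool", "data": {"plan": [{"travel":[0,0,0],"dr":[0,0,0],"hand":-1},{"travel":[0,0,0],"dr":[0,0,0],"hand":-1},{"travel":[0,0,0],"dr":[0,0,0],"hand":-1},{"travel":[0,0,0],"dr":[0,0,0],"hand":-1},{"travel":[0,0,-0.03],"dr":[0,0,0],"hand":-1},{"travel":[0,0,-0.08],"dr":[0,0,0],"hand":-1},{"travel":[0,0,-0.13],"dr":[0,0,0],"hand":-1},{"travel":[0,0,-0.13],"dr":[0,0,0],"hand":-1},{"travel":[0,0,-0.13],"dr":[0,0,0],"hand":-1}]}}

```text
t: 33.72
tcp_pos: [0.4888, -0.2679, 0.2014]
tool_rot: [[-0.971, 0.241, 0.0], [0.241, 0.971, 0.0], [-0.0, 0.0, -1.0]]
ft_force: [0.3, 0.2, -0.7]
finger_gap: 0.0876
```

```bash
python3 mv.py .5543 .2935 .2 260.3; python3 -c "
from h import *
snap('side','s16')"
```

```text
t 33.725 tcp [ 0.4888 -0.2679  0.2014] psi 166.06 gap 0.0876 F [ 0.34  0.22 -0.7 ] tilt [0.0002 0.0004]
travel [0.0716, 0.5606, 0.0014] drz -1.6447 rows>= 10.0
```

View pics/s16.png

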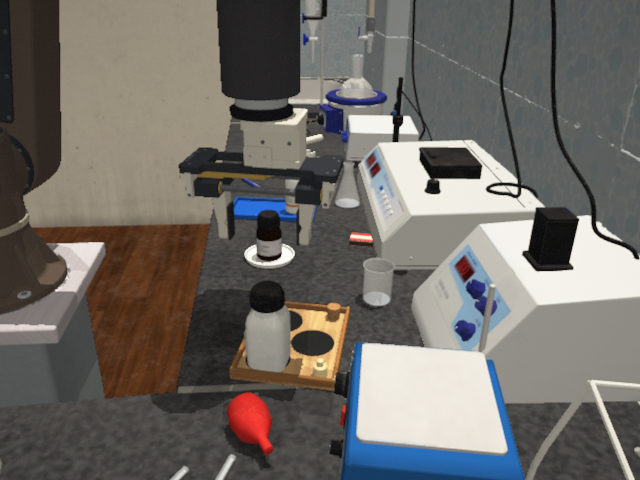

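The white bottle is back on its mark with its cap at (267,296), matching the first picture. Now the slim bottle.

Call:
{"op": "drive_tool", "data": {"plan": [{"travel":[0.072,0.561,0],"dr":[0,0,-1.645],"hand":-1},{"travel":[0.072,0.561,0],"dr":[0,0,-1.645],"hand":-1},{"travel":[0.072,0.561,0],"dr":[0,0,-1.645],"hand":-1},{"travel":[0.072,0.561,0],"dr":[0,0,-1.645],"hand":-1},{"travel":[0.072,0.561,0],"dr":[0,0,-1.645],"hand":-1},{"travel":[0.072,0.561,0],"dr":[0,0,-1.645],"hand":-1},{"travel":[0.072,0.561,0],"dr":[0,0,-1.645],"hand":-1},{"travel":[0.072,0.561,0],"dr":[0,0,-1.645],"hand":-1},{"travel":[0.072,0.561,0],"dr":[0,0,-1.645],"hand":-1},{"travel":[0.072,0.561,0],"dr":[0,0,-1.645],"hand":-1},{"travel":[0.072,0.561,0],"dr":[0,0,-1.645],"hand":-1},{"travel":[0.072,0.561,0],"dr":[0,0,-1.645],"hand":-1},{"travel":[0.072,0.561,0],"dr":[0,0,-1.645],"hand":-1},{"travel":[0.072,0.561,0],"dr":[0,0,-1.645],"hand":-1},{"travel":[0.072,0.561,0],"dr":[0,0,-1.645],"hand":-1}]}}

```text
t: 35.65
tcp_pos: [0.5543, 0.2934, 0.2019]
tool_rot: [[-0.169, -0.986, 0.0], [-0.986, 0.169, 0.0], [-0.0, -0.0, -1.0]]
ft_force: [-0.1, -0.6, 0.1]
finger_gap: 0.0881
```

```bash
python3 mv.py .5543 .2935 .080 260.3; python3 -c "
from h import *
snap('side','s17')"
```

```text
t 35.65 tcp [0.5543 0.2934 0.2019] psi -99.71 gap 0.0881 F [-0.07 -0.63  0.12] tilt [0.0004 0.0004]
travel [-0.0001, 0.0, 0.1219] drz -0.0001 rows>= 2.0
```

View pics/s17.png

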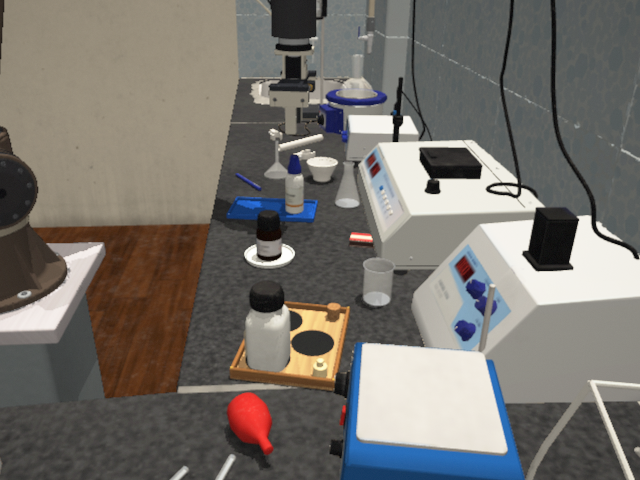

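The hand is directly above the slim bottle, whose cap is at (294,163). Descending and gripping.

Call:
{"op": "drive_tool", "data": {"plan": [{"travel":[0,0,0.03],"dr":[0,0,0],"hand":-1},{"travel":[0,0,0.06],"dr":[0,0,0],"hand":-1},{"travel":[0,0,0.09],"dr":[0,0,0],"hand":-1},{"travel":[0,0,0.112],"dr":[0,0,0],"hand":-1},{"travel":[0,0,0.121],"dr":[0,0,0],"hand":-1},{"travel":[0,0,0.121],"dr":[0,0,0],"hand":-1},{"travel":[0,0,0.121],"dr":[0,0,0],"hand":1},{"travel":[0,0,0.121],"dr":[0,0,0],"hand":1},{"travel":[0,0,0.121],"dr":[0,0,0],"hand":1},{"travel":[0,0,0.121],"dr":[0,0,0],"hand":1},{"travel":[0,0,0.121],"dr":[0,0,0],"hand":1},{"travel":[0,0,0.121],"dr":[0,0,0],"hand":1},{"travel":[0,0,0.121],"dr":[0,0,0],"hand":1}], "squeeze": 20}}

```text
t: 37.33
tcp_pos: [0.5542, 0.2938, 0.0806]
tool_rot: [[-0.168, -0.986, 0.0], [-0.986, 0.168, -0.0], [0.0, -0.0, -1.0]]
ft_force: [-0.5, -1.4, 0.2]
finger_gap: 0.0371
```

```bash
python3 mv.py .513 -.1702 .22 166.1
```

```text
t 37.325 tcp [0.5542 0.2938 0.0806] psi -99.67 gap 0.0371 F [-0.48 -1.37  0.24] tilt [ 0. -0.]
travel [0.4643, -0.0373, -0.1394] drz 1.6446 rows>= 9.0
```

Call:
{"op": "drive_tool", "data": {"plan": [{"travel":[0,0,-0.03],"dr":[0,0,0],"hand":1},{"travel":[0,0,-0.08],"dr":[0,0,0],"hand":1},{"travel":[0,0,-0.12],"dr":[0,0,0],"hand":1},{"travel":[0,0,-0.14],"dr":[0,0,0],"hand":1},{"travel":[0.025,-0.002,-0.14],"dr":[0,0,0.09],"hand":1},{"travel":[0.065,-0.005,-0.14],"dr":[0,0,0.23],"hand":1},{"travel":[0.115,-0.009,-0.14],"dr":[0,0,0.41],"hand":1},{"travel":[0.165,-0.013,-0.14],"dr":[0,0,0.58],"hand":1},{"travel":[0.215,-0.017,-0.14],"dr":[0,0,0.76],"hand":1},{"travel":[0.265,-0.021,-0.14],"dr":[0,0,0.94],"hand":1},{"travel":[0.315,-0.025,-0.14],"dr":[0,0,1.12],"hand":1},{"travel":[0.365,-0.029,-0.14],"dr":[0,0,1.29],"hand":1},{"travel":[0.41,-0.033,-0.14],"dr":[0,0,1.45],"hand":1},{"travel":[0.445,-0.036,-0.14],"dr":[0,0,1.58],"hand":1},{"travel":[0.464,-0.037,-0.14],"dr":[0,0,1.645],"hand":1},{"travel":[0.464,-0.037,-0.14],"dr":[0,0,1.645],"hand":1},{"travel":[0.464,-0.037,-0.14],"dr":[0,0,1.645],"hand":1},{"travel":[0.464,-0.037,-0.14],"dr":[0,0,1.645],"hand":1}]}}

```text
t: 39.58
tcp_pos: [0.5129, -0.169, 0.2206]
tool_rot: [[-0.971, 0.239, 0.0], [0.239, 0.971, 0.0], [0.0, 0.0, -1.0]]
ft_force: [0.6, 0.1, -1.5]
finger_gap: 0.0374
```

```bash
python3 mv.py .513 -.1702 .0848 166.1; python3 -c "
from h import *
snap('side','s18')"
```

```text
t 39.575 tcp [ 0.5129 -0.169   0.2206] psi 166.19 gap 0.0374 F [ 0.64  0.14 -1.54] tilt [0.     0.0001]
travel [-0.0004, -0.0011, 0.1358] drz 0.0015 rows>= 3.0
```

View pics/s18.png

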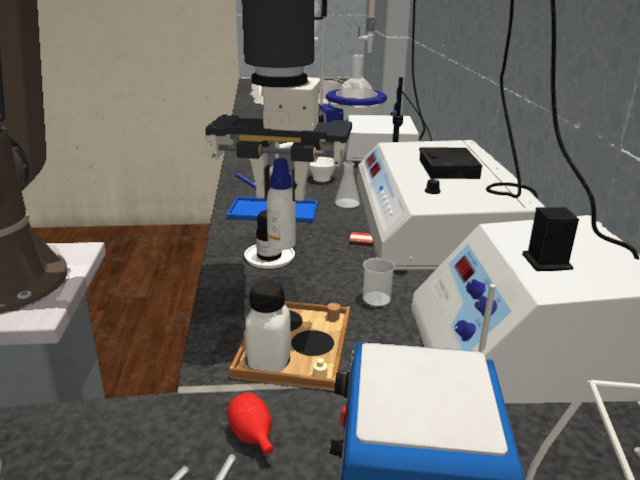

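The slim bottle hangs upright at (281,205) over its mark and the amber bottle is untouched. Lowering, releasing and retreating upward.

Call:
{"op": "drive_tool", "data": {"plan": [{"travel":[0,-0.001,0.04],"dr":[0,0,0],"hand":1},{"travel":[0,-0.001,0.08],"dr":[0,0,0],"hand":1},{"travel":[0,-0.001,0.112],"dr":[0,0,0],"hand":1},{"travel":[0,-0.001,0.128],"dr":[0,0,0],"hand":1},{"travel":[0,-0.001,0.134],"dr":[0,0,0],"hand":1},{"travel":[0,-0.001,0.136],"dr":[0,0,0],"hand":1},{"travel":[0,-0.001,0.136],"dr":[0,0,0],"hand":1},{"travel":[0,-0.001,0.136],"dr":[0,0,0],"hand":1}]}}

```text
t: 40.62
tcp_pos: [0.513, -0.1709, 0.0854]
tool_rot: [[-0.971, 0.241, 0.001], [0.241, 0.971, -0.0], [-0.001, 0.0, -1.0]]
ft_force: [0.7, 0.9, -0.6]
finger_gap: 0.0371
```

Call:
{"op": "drive_tool", "data": {"plan": [{"travel":[0,0,0],"dr":[0,0,0],"hand":-1},{"travel":[0,0,0],"dr":[0,0,0],"hand":-1},{"travel":[0,0,0],"dr":[0,0,0],"hand":-1},{"travel":[0,0,0],"dr":[0,0,0],"hand":-1},{"travel":[0,0,-0.03],"dr":[0,0,0],"hand":-1},{"travel":[0,0,-0.08],"dr":[0,0,0],"hand":-1},{"travel":[0,0,-0.13],"dr":[0,0,0],"hand":-1},{"travel":[0,0,-0.13],"dr":[0,0,0],"hand":-1}]}}

```text
t: 41.62
tcp_pos: [0.5149, -0.1711, 0.219]
tool_rot: [[-0.971, 0.24, 0.008], [0.24, 0.971, -0.001], [-0.008, 0.001, -1.0]]
ft_force: [-0.1, 0.2, -0.1]
finger_gap: 0.0879
```

```bash
python3 mv.py .455 .309 .215 260.3; python3 -c "
from h import *
snap('side','s19')"
```

```text
t 41.625 tcp [ 0.5149 -0.1711  0.219 ] psi 166.11 gap 0.0879 F [-0.08  0.21 -0.14] tilt [ 0.008  -0.0008]
travel [0.1734, 0.4517, 0.004] drz -1.6439 rows>= 9.0
```

View pics/s19.png

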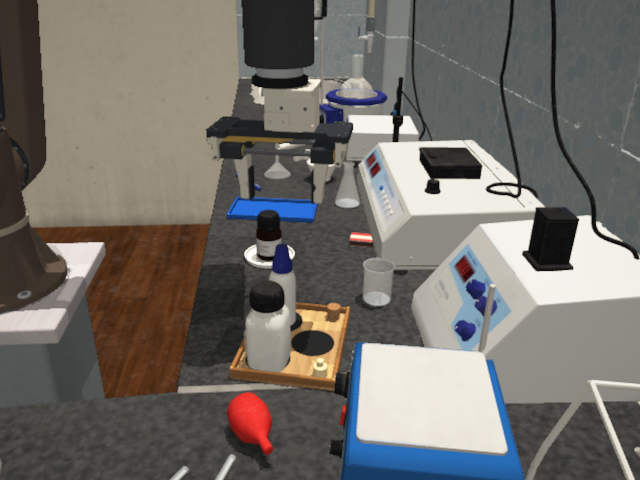

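Both tall bottles are back on their marks in the side view. I park the hand over the empty side tray to check from the top.

Call:
{"op": "drive_tool", "data": {"plan": [{"travel":[0.173,0.452,0],"dr":[0,0,-1.644],"hand":-1},{"travel":[0.173,0.452,0],"dr":[0,0,-1.644],"hand":-1},{"travel":[0.173,0.452,0],"dr":[0,0,-1.644],"hand":-1},{"travel":[0.173,0.452,0],"dr":[0,0,-1.644],"hand":-1},{"travel":[0.173,0.452,0],"dr":[0,0,-1.644],"hand":-1},{"travel":[0.173,0.452,0],"dr":[0,0,-1.644],"hand":-1},{"travel":[0.173,0.452,0],"dr":[0,0,-1.644],"hand":-1},{"travel":[0.173,0.452,0],"dr":[0,0,-1.644],"hand":-1},{"travel":[0.173,0.452,0],"dr":[0,0,-1.644],"hand":-1},{"travel":[0.173,0.452,0],"dr":[0,0,-1.644],"hand":-1},{"travel":[0.173,0.452,0],"dr":[0,0,-1.644],"hand":-1},{"travel":[0.173,0.452,0],"dr":[0,0,-1.644],"hand":-1},{"travel":[0.173,0.452,0],"dr":[0,0,-1.644],"hand":-1},{"travel":[0.173,0.452,0],"dr":[0,0,-1.644],"hand":-1}]}}

```text
t: 43.42
tcp_pos: [0.4534, 0.3093, 0.2147]
tool_rot: [[-0.17, -0.985, 0.0], [-0.985, 0.17, 0.0], [-0.0, -0.0, -1.0]]
ft_force: [-0.1, -0.2, -0.8]
finger_gap: 0.0879
```

```bash
python3 - <<'E'
from h import *
c=snap('top','t20');s=snap('side','s20')
a=load("top0");
bx=(slice(170,330),slice(260,530))
d=np.hstack([a["img"][200:320,385:525],c["img"][200:320,385:525]])[:,:,::-1]
cv2.imwrite("pics/cmp.png",cv2.resize(d,None,fx=2.8,fy=2.8,interpolation=cv2.INTER_CUBIC))
def comp(im,f,u,v,r):
    h=cv2.cvtColor(im,cv2.COLOR_RGB2HSV)[v-r:v+r,u-r:u+r].astype(int);m=f(h[...,0],h[...,1],h[...,2]);p=np.argwhere(m);return len(p),(p.mean(0)[::-1]+[u-r,v-r]).round(1)
blue=lambda H,S,V:(H>105)&(H<135)&(S>120)
blk=lambda H,S,V:(V<70)
for n,f,u,v,r in (("slim cap",blue,435,265,16),("white cap",blk,500,278,9)):
    print(n,comp(a["img"],f,u,v,r),comp(c["img"],f,u,v,r))
s0=load("side0")
for n,f,u,v,r in (("slim cap side",blue,283,258,16),):
    print(n,comp(s0["img"],f,u,v,r),comp(s["img"],f,u,v,r))
# other things: difference to start pictures
for n,u,v,r in(("cork",421,231,8),("weight",496,249,8),("beaker",389,188,20),("flask",168,190,17)):
    w=c["img"][v-r:v+r,u-r:u+r].astype(np.float32).mean(2);o=a["img"][v-r:v+r,u-r:u+r].astype(np.float32).mean(2)
    print(n,cv2.phaseCorrelate(o,w),abs(o-w).mean())
E
```

```text
slim cap (216, array([436.7, 264.8])) (216, array([437.1, 265.6]))
white cap (309, array([499.4, 277.5])) (311, array([499.5, 277.3]))
slim cap side (429, array([282.8, 259.6])) (437, array([281.6, 259.7]))
cork ((0.10926680216121643, 0.0140391430864506), 1.0420505134388804) 1.2890627
weight ((-0.04364520495569302, -0.005219034978820147), 0.9984310669824481) 1.1289066
beaker ((-0.05728010192293098, -0.011379601111396909), 0.9427911230921745) 1.4666667
flask ((-0.018955946812695856, -0.033864078139508536), 0.9969304805552518) 1.3739907
```

View pics/cmp.png

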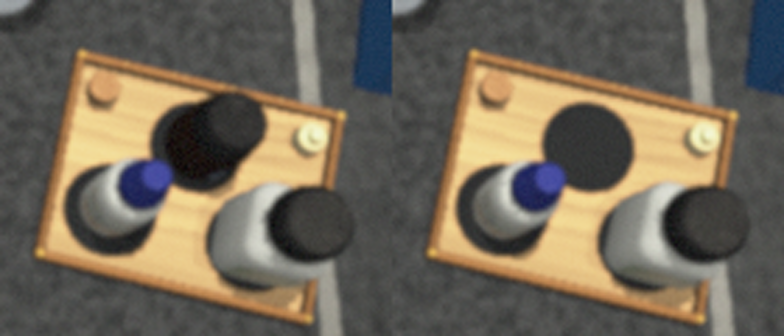

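View pics/t20.png

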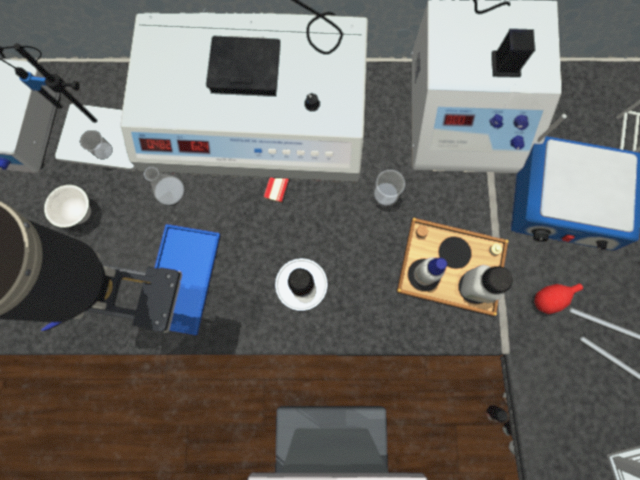

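The tall bottles' caps are within about 1 px (2 mm) of where they started. Cork, weight, beaker and flask show a shift of about 0.1 px or less. The amber bottle stands in the dish at (301,281), and the hand is open and clear. Handing in.

```bash
python3 -c "
from station import *
print(finish_job())"
```

```text
the job is handed in; nothing more can be done
None
```

The job is done and handed in at about 43 s of the 144 s allowed; the hand-in gave no verdict. I moved the slim and white bottles into the blue side tray and stood the amber bottle in the dish. Then I put the white and slim bottles back on their marks.

**Last checks (side and top views):**
- **Tall bottles:** both stand upright. In the top view their caps are within about 1 px (2 mm) of where they started. The slim cap differs by 1.2 px in the side view, also about 2 mm.
- **Amber bottle:** it stands upright in the dish. The top view put its cap about 4 mm from the dish centre, inside the 15 mm limit.
- **Other items:** cork, weight, beaker and flask show no visible shift (about 0.1 px or less). The hand was open and clear.

**Disagreements:**
- The white bottle's first grip closed to 53.7 mm instead of 56 mm, so I regripped 6 mm lower. It then closed to 54.6 mm and held.
- The amber bottle closed to 47.9 mm instead of 50 mm and also held.
- The dish centre I read by eye from the side view was about 7 mm off the top-view value. I used the top view.

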